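# Pry the sprung wire clip off a clutch shaft with a hooked pick

### The arm

A 6-joint arm with a two-finger parallel gripper is mounted at the origin on the work surface. World frame = base frame: x ahead of the robot, y to its left, z up, the work surface at z = 0. Lengths are in m, angles in rad, forces in N, time in s.
With the tool pointing down it reaches from about 0.225 to 0.875 m from the base axis. Payload 3.4 kg.
Tool frame: the origin (TCP) lies at the very end of the fingers, on their centre line; the grasp point (between the pads) lies 19 mm behind it (manip.grasp_offset is the distance from the TCP to the grasp point, in m); x points along the fingers, y is the direction in which the jaws open and shut, and the axes are right-handed (so a half turn about x gives the same grasp; the last joint's range is limited). The gripper opens to 85 mm and grips with 20 to 120 N. Pads are 22 mm wide; open, the fingers measure 114 mm over their backs; the gripper's body (76 mm by 85 mm) begins 54 mm behind the grasp point. The pads swing forward as they close: fully open they stand 13 mm farther back than shut.
Start: joints at [-1.267, 0.276, 1.505, -0, 1.361, -0.121], TCP at [0.237, -0.524, 0.231] pointing down, gripper open.
Joint ranges: [-2.89, 2.89], [-0.75, 2.08], [0.22, 2.7], [-1.18, 4.32], [0.11, 2.71], [-2.7, 2.7]. Speed limits (rad/s): [2.57, 2.57, 3.14, 3.14, 3.14, 3.14].

### API

Orientations are given as a unit quaternion [w, x, y, z].
In Python, from rig import manip gives the robot as it stands.
- The arm moves only by the tool step_arm, never from a script. Its argument "increments" is a list of rows, each an object with "grip": the opening, from 0 (shut) to 1 (fully open); "delta_pos": the shift along the world's x, y, z in m, a list of three; "twist": the turn about the world's z in degrees. A call has 1 to 10 rows; each row shifts and turns the commanded pose from where the row before left it; what a row does not reach is not made up. A row lasts 1/12 s, in which the tool goes at most 41.7 mm and 7.16 degrees, less where a joint would pass 70% of its speed; a pose out of reach is approached as far as the arm can. A call with a gripper value outside its range is refused whole. The fingers move at their own pace and stop on an object; "force" is the grip in N (left out, the last holds). Time passes only in rows, so rows that do not move let the fingers close. It gives the time, the measured TCP pose, the force and the opening at its end, in the units of the state.
- manip.get_state(): the state, without advancing time (a new reading comes with each control period).
- manip.get_image(name): name is "side" or "top"; returns a dict with "img" (420x560x3 uint8, red, green, blue), "fx", "fy", "cx", "cy" (pixels), "rvec" (rotation vector, rad) and "tvec" (3), from world to camera coordinates, as OpenCV has them. Camera axes: x right, y down, z forward; pixel columns grow to the right and rows downward; lengths in m; the calibration is good to about 2 mm. A picture is of the moment at which its call begins. There is no depth.
- manip.sign_off(): hands the job in, once; it reports no verdict.
The state is a dict: "clock": time; "qpos": joint angles; "qd": joint speeds; "effort": joint torques, N m; "position": TCP position; "ee_rot": TCP orientation; "contact_force": force on the tool from outside, world axes, zero at the start; "moment": the same for the moment, N m; "width": finger opening in m.
Only numpy, scipy, OpenCV 4.12 (cv2) and the standard library are available. Lean on these libraries where they do the work, as an engineer would, in place of code of your own. Each camera call takes 0.05 s, during which the arm holds its last target. There are 200 camera calls.

### The job

Take the hooked pick from its wooden rest, feel its hook down into the eye of the sprung retaining clip, and turn the clip anticlockwise (seen from above) in its groove under a light pull until its gap meets the hidden flats of the clutch shaft, where you can pry it off; leave it lying flat on the dish floor, clear of the shaft. Lay the pick back in its rest as it was. Touch the clip only with the pick, never force it or the dish (it gives easily at the flats and must not be torn off or fly elsewhere), and leave everything else on the bench where it is.

Things in the scene. Friction and masses are not known exactly. Their poses are not given: they have to be found in the camera images.
- dish (a point): Centre of the dish floor of the clutch drum, on the shaft axis, z up. The drum is a fixed aluminium part 160 mm across; the flat dish floor is 60 mm above the bench, 148 mm across, inside a rim 10 mm high and 6 mm thick. The clip is to end lying on this floor.
- shaft_top (a point): Centre of the top of the fixed steel shaft stub, 20.5 mm above the dish floor. From below: boss 30 mm across, 4 mm high; groove 5.5 mm high; head 26 mm across. The groove's core, unseen under the head, is oval with two flats, 18 by 10 mm. The clip slips off only with its x axis along the long way of this oval (within about 15 degrees); elsewhere it locks.
- clip_ring (a point): Retaining clip of dark 4 mm spring wire in the groove: an open ring 26.6 mm across; this point is its centre, half-way up the wire, 6 mm above the dish floor while on the boss. x points to its open side, where two sprung legs end; a closed eye is opposite. It turns in the groove and has up to 4 mm of side play; at the start it must be turned 40 to 100 degrees anticlockwise to meet the flats. 40 g.
- clip_eye (a point): Centre of the clip's round eye, 18.8 mm from the ring centre along -x, same axes. Hole 10.6 mm, outside 18.6 mm; wire 4 to 8 mm above the floor. To hold, the hook's end must be under 2.5 mm above the floor. Pulled along -x at the flats the legs spring over the core (6 to 14 N) and it comes free after 20 mm; locked, it stands firm, and over 25 N bends it. 30 mm off its seat it drops to the floor.
- pick_grip (a point): Hooked pick, centre of its black square handle: 120 mm long (x), 18 mm wide and high, lying level in the rest, 52 mm above the bench. x points to the hook, z up. From the handle's front end a 6 mm steel shank runs on to x = 120 mm, where a 4.4 mm thick hook with a round end turns straight down. 0.1 kg.
- pick_tip (a point): The lower end of the pick's hook: 120 mm ahead of the handle's centre and 38.2 mm below it. Axes as pick_grip.
- rest_seat (a point): Where the handle's centre lies in the fixed wooden rest, 52 mm above the bench; x points to the hook. Two forks 10 mm thick stand 46 mm before and behind it; slots 26 mm wide, slot bottoms 43 mm and tops 58 mm above the bench, 82 mm free between forks. Base board 8 mm thick, 64 mm wide, from 65 mm behind to 125 mm ahead.
- socket_center (a point): Bystander: upright steel socket, 26 mm across, 32 mm high; its centre.
- bush_center (a point): Bystander: upright brass bush, 22 mm across, 18 mm high; its centre.
- friction_plate: Bystander: brown clutch friction ring lying flat, 132 mm outside, 5 mm thick; centre of its underside.
- screwdriver: Bystander: red-handled screwdriver lying down, about 200 mm long.
- hammer: Bystander: hammer with a wooden handle, lying down.
- jar: Bystander: closed jar, 64 mm across, 90 mm high; centre of its underside.
- torch: Bystander: hand torch lying down, 140 mm long, 40 mm thick.
There are look-alikes about, which are no part of the job. Leave any blue or orange look-alike of the part that bears pick_grip alone.

How it is judged:
By the outcome, as a careful person would: the job done as asked, in the order asked, and still so for the second after the job is handed in, with the robot touching nothing.
It also fails if it takes over 72 s, if anything falls off the work surface, if the arm or the gripper's body presses on something with over 40 N, if the wrist force passes 120 N, or if a joint passes its speed limit or range.

## Working session

There is one attempt and no reset: what is moved stays moved. The work goes in short steps, Python scripts to look and compute and a tool call to move; the robot and the scene stay as the last step left them, time stands still between calls to the robot, and variables do not carry over. Pictures are saved under pics/ and viewed, about 8 in all and at most 12, crops included, and the job is handed in when it is done.

Besides the shell and the picture viewer there is one more tool, called after "Call:" by a JSON object that holds its "method" and its "body", one argument or row to a line. step_arm: Moves the arm, as the interface text tells. Its arguments: {"type":"object","properties":{"increments":{"type":"array"},"force":{"type":"number"}},"required":["increments"]}

```bash
ls; mkdir -p pics
cat > h.py <<'E'
import numpy as np, cv2
from rig import manip
def shot(name,fn=None):
    d=manip.get_image(name)
    if fn: cv2.imwrite('pics/'+fn,cv2.cvtColor(d['img'],cv2.COLOR_RGB2BGR)); np.savez('pics/'+fn[:-4]+'.npz',**d)
    return d
def K(d): return np.array([[d['fx'],0,d['cx']],[0,d['fy'],d['cy']],[0,0,1.]])
def proj(d,P):
    return cv2.projectPoints(np.array(P,float).reshape(-1,1,3),np.array(d['rvec'],float),np.array(d['tvec'],float),K(d),None)[0].reshape(-1,2)
def unproj(d,uv,z):
    R=cv2.Rodrigues(np.array(d['rvec'],float))[0];t=np.array(d['tvec'],float).ravel()
    c=-R.T@t; r=R.T@np.linalg.inv(K(d))@np.array([uv[0],uv[1],1.])
    return c+r*(z-c[2])/r[2]
def load(fn): return dict(np.load('pics/'+fn))
E
python3 - <<'E'
from h import *
a=shot('top','top0.png');b=shot('side','side0.png')
for d in(a,b):
    R=cv2.Rodrigues(np.array(d['rvec'],float))[0]; print(d['fx'],d['cx'],d['cy'],(-R.T@np.array(d['tvec']).ravel()).round(3),R.round(2).tolist())
s=manip.get_state();print(s)
E
```

```text
pics
452.57677925253455 274.3563487797007 218.55284493428002 [0.396 0.008 1.342] [[0.02, -1.0, 0.0], [-0.99, -0.02, -0.11], [0.11, -0.0, -0.99]]
400.24586587215094 277.1970170616908 205.14590581154394 [ 0.508 -0.713  0.65 ] [[1.0, -0.05, 0.01], [-0.02, -0.62, -0.78], [0.05, 0.78, -0.62]]
{'clock': 0.1, 'qpos': array([-1.26695663e+00,  2.76557176e-01,  1.50602040e+00,  1.73581375e-05,
        1.36071852e+00, -1.20979268e-01]), 'qd': array([-4.87672083e-04, -1.35648113e-03, -5.71751831e-03,  3.47695509e-05,
       -1.11463850e-03,  2.19825117e-03]), 'effort': array([ 8.47646588e-04, -4.17700982e+01, -2.46406317e+01, -3.17394461e-04,
        5.85182002e-03,  1.98468859e-05]), 'position': array([ 0.23685631, -0.52342269,  0.2305062 ]), 'ee_rot': array([-0.14846771, -0.69116613, -0.14966829,  0.69126415]), 'contact_force': array([ 0.14424555, -0.60506291, -0.30230493]), 'moment': array([-0.00756042,  0.02431945, -0.01170943]), 'width': 0.08521008118694441}
```

View pics/top0.png

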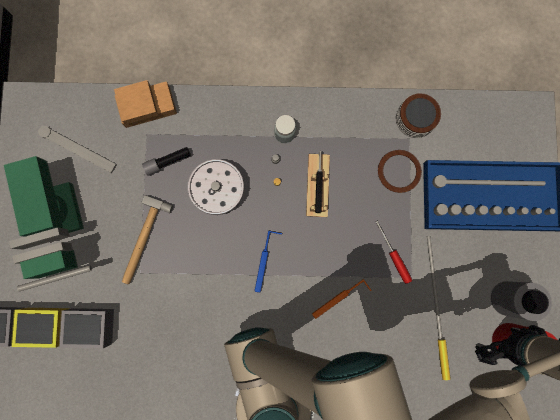

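View pics/side0.png

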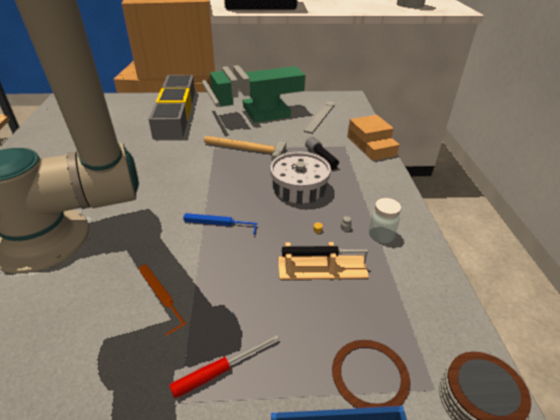

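The top view shows the drum at about (216,187), the rest with the black pick at (318,190) and its hook up at (321,152). The blue and orange look-alikes are loose on the bench. Next I'll enlarge both from both cameras.

Run:
```python
import cv2,numpy as np
t=cv2.imread('pics/top0.png');s=cv2.imread('pics/side0.png')
def c(i,x,y,w,h,W=400,H=300): return cv2.resize(i[y:y+h,x:x+w],(W,H),interpolation=cv2.INTER_CUBIC)
A=np.vstack([np.hstack([c(t,176,157,80,60),c(t,268,148,100,75)]),np.hstack([c(s,260,142,80,60),c(s,273,225,104,78)])])
cv2.imwrite('pics/crop0.png',A)
```

```text
(no output)
```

View pics/crop0.png

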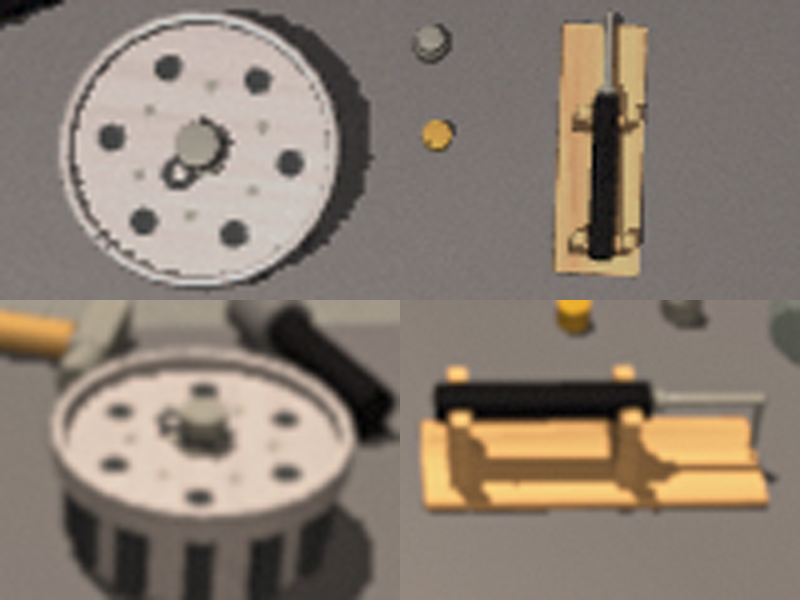

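Run:
```python
from h import *
t=load('top0.png');s=load('side0.png')
u=lambda x,y,d,z:unproj(d,(x,y),z).round(4)
print('shaft',u(176+201/5-.4,157+144/5-.4,t,.0805),'eye',u(176+180/5-.4,157+174/5-.4,t,.066))
print('rim c from top',u(176+200/5-.4,157+149/5-.4,t,.07))
print('side shaft',u(260+203/5-.4,142+108/5-.4,s,.0805),'eye',u(260+172/5-.4,142+124/5-.4,s,.066))
img=t['img'].astype(int)
m=(img.max(2)<60);m2=np.zeros_like(m);m2[165:218,308:330]=m[165:218,308:330]
n,l,st,ce=cv2.connectedComponentsWithStats(m2.astype(np.uint8));i=1+st[1:,4].argmax();print(st[i],ce[i])
ys,xs=np.where(l==i);P=np.array([unproj(t,(x,y),.061)[:2] for x,y in zip(xs,ys)])
r=cv2.minAreaRect((P*1000).astype(np.float32));print(r)
for q in [(604,260),(606,92),(612,15)]: print(u(268+(q[0]-400)/4-.4,148+q[1]/4-.4,t,.061 if q[1]>20 else .052))
# wood board long edges
print('board',[u(268+(x-400)/4-.4,148+y/4-.4,t,.008) for x,y in[(563,25),(648,25),(555,272),(640,275)]])
# side: handle ends, near top edge
print('side',[u(273+(x-400)/400*104-.4,225+(y-300)/300*78-.4,s,z) for x,y,z in[(436,383,.061),(652,383,.061),(764,398,.055)]])
# side rim
im=s['img']
print('bystanders',[u(268+(x-400)/4,148+y/4,t,z) for x,y,z in[(432,40,.032),(437,134,.018)]])
```

```text
Traceback (most recent call last):
  File "h.py", line 14, in load
    def load(fn): return dict(np.load('pics/'+fn))
                              ~~~~~~~^^^^^^^^^^^^
ValueError: This file contains pickled (object) data. If you trust the file you can load it unsafely using the `allow_pickle=` keyword argument or `pickle.load()`.
```

```bash
sed -i "s/^def load.*/def load(fn): return dict(np.load('pics\/'+fn[:-4]+'.npz'))/" h.py
python3 - <<'E'
from h import *
t=load('top0.png');s=load('side0.png')
u=lambda x,y,d,z:unproj(d,(x,y),z).round(4)
print('shaft',u(176+201/5-.4,157+144/5-.4,t,.0805),'eye',u(176+180/5-.4,157+174/5-.4,t,.066))
print('rim c from top',u(176+200/5-.4,157+149/5-.4,t,.07))
print('side shaft',u(260+203/5-.4,142+108/5-.4,s,.0805),'eye',u(260+172/5-.4,142+124/5-.4,s,.066))
img=t['img'].astype(int)
m=(img.max(2)<60);m2=np.zeros_like(m);m2[165:218,308:330]=m[165:218,308:330]
n,l,st,ce=cv2.connectedComponentsWithStats(m2.astype(np.uint8));i=1+st[1:,4].argmax();print(st[i],ce[i])
ys,xs=np.where(l==i);P=np.array([unproj(t,(x,y),.061)[:2] for x,y in zip(xs,ys)])
r=cv2.minAreaRect((P*1000).astype(np.float32));print(r)
for q in [(604,260),(606,92),(612,15)]: print(u(268+(q[0]-400)/4-.4,148+q[1]/4-.4,t,.061 if q[1]>20 else .052))
print('board',[u(268+(x-400)/4-.4,148+y/4-.4,t,.008) for x,y in[(563,25),(648,25),(555,272),(640,275)]])
print('side',[u(273+(x-400)/400*104-.4,225+(y-300)/300*78-.4,s,z) for x,y,z in[(436,383,.061),(652,383,.061),(764,398,.055)]])
print('bystanders',[u(268+(x-400)/4,148+y/4,t,z) for x,y,z in[(432,40,.032),(437,134,.018)]])
E
```

```text
shaft [0.6254 0.1729 0.0805] eye [0.6105 0.1862 0.066 ]
rim c from top [0.6244 0.1747 0.07  ]
side shaft [0.6242 0.1798 0.0805] eye [0.609  0.1872 0.066 ]
[315 172   8  41 257] [318.52918288 191.68093385]
((615.4583740234375, -119.77772521972656), (18.365507125854492, 116.81907653808594), 88.55000305175781)
[ 0.5556 -0.1202  0.061 ]
[ 0.6776 -0.1208  0.061 ]
[ 0.7368 -0.1257  0.052 ]
board [array([ 0.7401, -0.0933,  0.008 ]), array([ 0.7412, -0.1574,  0.008 ]), array([ 0.5526, -0.0891,  0.008 ]), array([ 0.5515, -0.1522,  0.008 ])]
side [array([ 0.5579, -0.1104,  0.061 ]), array([ 0.676 , -0.1151,  0.061 ]), array([ 0.7372, -0.1231,  0.055 ])]
bystanders [array([0.7196, 0.004 , 0.032 ]), array([ 0.6518, -0.001 ,  0.018 ])]
```

```bash
cat >> h.py <<'E'
from scipy.spatial.transform import Rotation as Ro
def toolyaw(s):
    q=s['ee_rot'];R=Ro.from_quat([q[1],q[2],q[3],q[0]]).as_matrix()
    return np.degrees(np.arctan2(R[1,1],R[0,1])), R
E
python3 - <<'E'
from h import *
s=manip.get_state();y,R=toolyaw(s);print(y,R.round(3).tolist())
print(np.array([.631,-.12,.2])-s['position'],s['clock'])
E
```

```text
-65.65986352198743 [[-0.0, 0.412, -0.911], [0.002, -0.911, -0.412], [-1.0, -0.002, -0.0]]
[ 0.39414369  0.40342269 -0.0305062 ] 0.1
```

Call:
{"method": "step_arm", "body": {
  "increments": [
    {"grip": 1,"delta_pos": [0.0197,0.0202,-0.001],"twist": -1.3},
    {"grip": 1,"delta_pos": [0.0197,0.0202,-0.001],"twist": -1.3},
    {"grip": 1,"delta_pos": [0.0197,0.0202,-0.001],"twist": -1.3},
    {"grip": 1,"delta_pos": [0.0197,0.0202,-0.001],"twist": -1.3},
    {"grip": 1,"delta_pos": [0.0197,0.0202,-0.001],"twist": -1.3},
    {"grip": 1,"delta_pos": [0.0197,0.0202,-0.001],"twist": -1.3},
    {"grip": 1,"delta_pos": [0.0197,0.0202,-0.001],"twist": -1.3},
    {"grip": 1,"delta_pos": [0.0197,0.0202,-0.001],"twist": -1.3},
    {"grip": 1,"delta_pos": [0.0197,0.0202,-0.001],"twist": -1.3},
    {"grip": 1,"delta_pos": [0.0197,0.0202,-0.001],"twist": -1.3}
  ]
}}

```text
clock: 0.93
position: [0.4346, -0.3206, 0.2209]
ee_rot: [-0.069, -0.703, -0.07, 0.704]
contact_force: [0.7, -0.9, 0.7]
width: 0.0856
```

Call:
{"method": "step_arm", "body": {
  "increments": [
    {"grip": 1,"delta_pos": [0.0197,0.0202,-0.002],"twist": -1.3},
    {"grip": 1,"delta_pos": [0.0197,0.0202,-0.002],"twist": -1.3},
    {"grip": 1,"delta_pos": [0.0197,0.0202,-0.002],"twist": -1.3},
    {"grip": 1,"delta_pos": [0.0197,0.0202,-0.002],"twist": -1.3},
    {"grip": 1,"delta_pos": [0.0197,0.0202,-0.002],"twist": -1.3},
    {"grip": 1,"delta_pos": [0.0197,0.0202,-0.002],"twist": -1.3},
    {"grip": 1,"delta_pos": [0.0197,0.0202,-0.002],"twist": -1.3},
    {"grip": 1,"delta_pos": [0.0197,0.0202,-0.002],"twist": -1.3},
    {"grip": 1,"delta_pos": [0.0197,0.0202,-0.002],"twist": -1.3},
    {"grip": 1,"delta_pos": [0.0197,0.0202,-0.002],"twist": -1.3}
  ]
}}

```text
clock: 1.77
position: [0.6315, -0.1187, 0.2007]
ee_rot: [0.011, -0.707, 0.011, 0.707]
contact_force: [0.1, -0.2, 0.1]
width: 0.0853
```

Call:
{"method": "step_arm", "body": {
  "increments": [
    {"grip": 1,"delta_pos": [0,-0.0014,-0.03],"twist": 0.2},
    {"grip": 1,"delta_pos": [0,0,-0.03]},
    {"grip": 1,"delta_pos": [0,0,-0.03]},
    {"grip": 1,"delta_pos": [0,0,-0.03]},
    {"grip": 1,"delta_pos": [0,0,-0.025]},
    {"grip": 1,"delta_pos": [0,0,-0.015]},
    {"grip": 1,"delta_pos": [0,0,-0.0075]},
    {"grip": 0.5,"delta_pos": [0,0,0]},
    {"grip": 0.3,"delta_pos": [0,0,0]},
    {"grip": 0.25,"delta_pos": [0,0,0]}
  ],
  "force": 40
}}

```text
schema error: expected keys grip, delta_pos, twist
```

Call:
{"method": "step_arm", "body": {
  "increments": [
    {"grip": 0.2,"delta_pos": [0,0,0]},
    {"grip": 0.1,"delta_pos": [0,0,0]},
    {"grip": 0,"delta_pos": [0,0,0]},
    {"grip": 0,"delta_pos": [0,0,0]},
    {"grip": 0,"delta_pos": [0,0,0]},
    {"grip": 0,"delta_pos": [0,0,0]}
  ],
  "force": 60
}}

```text
schema error: expected keys grip, delta_pos, twist
```

Call:
{"method": "step_arm", "body": {
  "increments": [
    {"grip": 1,"delta_pos": [0,-0.0014,-0.03],"twist": 0.2},
    {"grip": 1,"delta_pos": [0,0,-0.03],"twist": 0},
    {"grip": 1,"delta_pos": [0,0,-0.03],"twist": 0},
    {"grip": 1,"delta_pos": [0,0,-0.03],"twist": 0},
    {"grip": 1,"delta_pos": [0,0,-0.025],"twist": 0},
    {"grip": 1,"delta_pos": [0,0,-0.015],"twist": 0},
    {"grip": 1,"delta_pos": [0,0,-0.0075],"twist": 0},
    {"grip": 0.5,"delta_pos": [0,0,0],"twist": 0},
    {"grip": 0.3,"delta_pos": [0,0,0],"twist": 0},
    {"grip": 0.25,"delta_pos": [0,0,0],"twist": 0}
  ],
  "force": 40
}}

```text
clock: 2.6
position: [0.6321, -0.1216, 0.0351]
ee_rot: [-0.009, 0.708, -0.009, -0.706]
contact_force: [0.1, 0.2, 0.5]
width: 0.0513
```

Call:
{"method": "step_arm", "body": {
  "increments": [
    {"grip": 0.2,"delta_pos": [0,0,0],"twist": 0},
    {"grip": 0.1,"delta_pos": [0,0,0],"twist": 0},
    {"grip": 0,"delta_pos": [0,0,0],"twist": 0},
    {"grip": 0,"delta_pos": [0,0,0],"twist": 0},
    {"grip": 0,"delta_pos": [0,0,0],"twist": 0},
    {"grip": 0,"delta_pos": [0,0,0],"twist": 0}
  ],
  "force": 60
}}

```text
clock: 3.1
position: [0.6319, -0.1216, 0.0352]
ee_rot: [-0.009, 0.708, -0.009, -0.706]
contact_force: [0.1, 0.4, 6.1]
width: 0.0166
```

Call:
{"method": "step_arm", "body": {
  "increments": [
    {"grip": 0,"delta_pos": [0,0,0],"twist": 0},
    {"grip": 0,"delta_pos": [0,0,0],"twist": 0},
    {"grip": 0,"delta_pos": [0,0,0.001],"twist": 0},
    {"grip": 0,"delta_pos": [0,0,0.002],"twist": 0},
    {"grip": 0,"delta_pos": [0,0,0.003],"twist": 0},
    {"grip": 0,"delta_pos": [0,0,0.006],"twist": 0},
    {"grip": 0,"delta_pos": [0,0,0.008],"twist": 0}
  ],
  "force": 110
}}

```text
clock: 3.68
position: [0.6303, -0.1211, 0.0535]
ee_rot: [0.009, -0.706, 0.009, 0.708]
contact_force: [-0.0, 0.4, -1.3]
width: 0.0157
```

Call:
{"method": "step_arm", "body": {
  "increments": [
    {"grip": 0,"delta_pos": [0,0,0.015],"twist": 0},
    {"grip": 0,"delta_pos": [0,0,0.02],"twist": 0},
    {"grip": 0,"delta_pos": [0,0,0.03],"twist": 0},
    {"grip": 0,"delta_pos": [0,0,0.03],"twist": 0},
    {"grip": 0,"delta_pos": [0,0,0.01],"twist": 0},
    {"grip": 0,"delta_pos": [0,0,0],"twist": 0}
  ],
  "force": 110
}}

```text
clock: 4.18
position: [0.6331, -0.1219, 0.1628]
ee_rot: [-0.008, 0.71, -0.01, -0.704]
contact_force: [0.8, -0.4, -1.5]
width: 0.0161
```

Run:
```python
from h import *
s=manip.get_state();print(s['position'],s['contact_force'],toolyaw(s)[0],s['width'])
b=shot('side','side1.png')
P=proj(b,[.735,-.125,s['position'][2]-.019]);print(P)
x,y=map(int,P[0]);i=cv2.imread('pics/side1.png')
c=i[y-75:y+45,x-110:x+50];cv2.imwrite('pics/c1.png',cv2.resize(c,(800,600),interpolation=cv2.INTER_CUBIC));print(x-110,y-75)
```

```text
[ 0.63312896 -0.12193625  0.16283516] [ 0.7504446  -0.36383394 -1.45264502] -91.45809196798756 0.016102943446382426
[[373.29041146 218.48808315]]
263 143
```

View pics/c1.png

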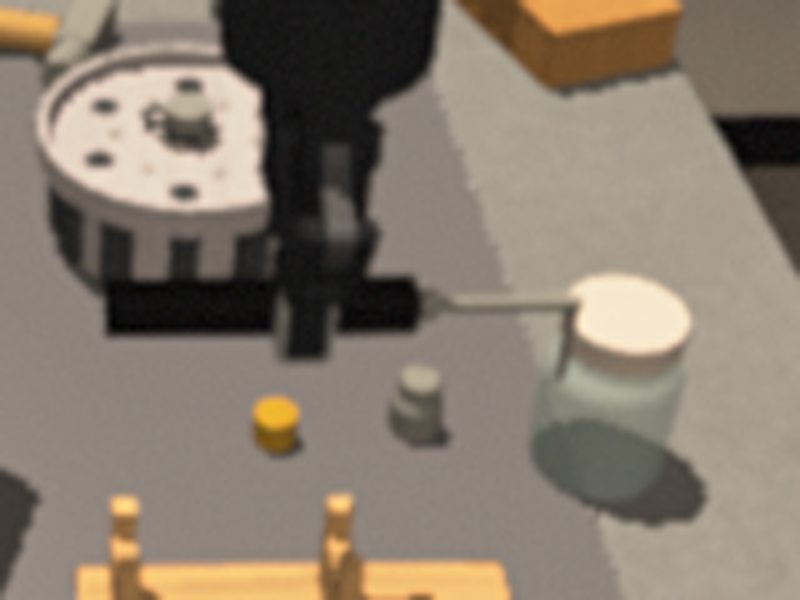

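Pick is held level; hook bend at full-frame (378,204), its end at about (375.6,217). The rest is empty and the bystanders are untouched. Now I'll triangulate the tip against the TCP.

Run:
```python
from h import *
s=manip.get_state();p=s['position']
a=shot('top','top1.png')
b=load('side1.png')
e=proj(a,p+[.104,-.002,.018])[0];print(e)
g=a['img'];x,y=map(int,e)
for r in range(y-8,y+12): print(r,' '.join('%3d'%v for v in g[r,x-10:x+11].mean(1)))
# side: point at lower tip
T=[]
for off in([.104,-.002,-.0192],[.104,-.002,.019]): print('side pred',proj(b,p+off),'top pred',proj(a,p+off))
print(x-10)
```

```text
[324.80442396 139.50378156]
131  59  55  85 129 169 164 163 161 155 150 132  88  77 127 153 155 149 152 150 149 146
132  69  60  89 144 168 164 165 162 157 153 107  71  63 132 158 157 154 153 153 152 150
133  70  76 109 161 164 163 166 163 161 149  94  84 102 155 162 159 158 156 156 154 152
134  74  84 128 167 164 163 160 162 155  95  86  78 129 167 166 164 162 163 163 162 159
135  62  93 139 161 160 163 162 157 157 109  85  75 137 165 166 163 164 166 164 163 160
136  72 109 152 157 156 156 157 153 147  91  70 111 158 166 165 166 165 168 166 166 162
137  78 121 155 155 153 149 152 150 129  61  56 127 161 166 165 165 163 165 169 167 166
138  93 130 149 147 147 150 149 147 108  64  72 134 160 160 164 161 164 162 164 167 167
139 109 140 146 143 143 147 146 136  91  46 105 144 155 154 159 159 161 161 162 164 166
140 119 141 143 142 144 144 142 128  87  65 123 149 150 150 153 153 156 156 158 161 161
141 121 138 140 139 138 141 139 107  76  72 126 146 147 146 150 148 152 152 157 158 158
142 129 136 136 138 138 139 135  93  82 105 134 145 144 143 143 148 149 148 149 152 153
143 132 134 133 135 138 133 120  81  74 121 137 138 139 140 143 145 145 145 147 147 147
144 131 130 130 135 134 131 109  61  62 124 136 136 136 141 143 140 141 142 146 147 146
145 126 128 129 131 131 126  85  63  79 130 133 133 135 137 138 136 138 138 142 141 142
146 124 126 129 127 127 112  61  56 102 130 132 133 134 132 135 134 138 139 139 138 140
147 122 120 122 124 123  93  47  62 118 125 128 128 132 129 132 131 131 133 138 135 135
148  91 109 119 122 119  77  54  84 124 122 124 124 127 128 131 130 131 133 133 134 133
149  66  66  71  99 107  74  58 101 121 123 121 124 124 125 127 129 129 129 128 131 131
150  62  61  57  58  66  59  53 104 116 114 119 119 121 122 124 123 127 125 126 128 131
side pred [[373.17670273 219.09143113]] top pred [[323.24320699 143.36997496]]
side pred [[376.41989472 203.86467411]] top pred [[324.84772766 139.39654437]]
314
```

Call:
{"method": "step_arm", "body": {
  "increments": [
    {"grip": 0,"delta_pos": [-0.006,0.016,0],"twist": 0},
    {"grip": 0,"delta_pos": [-0.0115,0.028,0],"twist": 0},
    {"grip": 0,"delta_pos": [-0.0115,0.028,0],"twist": 0},
    {"grip": 0,"delta_pos": [-0.0115,0.028,0],"twist": 0},
    {"grip": 0,"delta_pos": [-0.0115,0.028,0],"twist": 0},
    {"grip": 0,"delta_pos": [-0.0115,0.028,0],"twist": 0},
    {"grip": 0,"delta_pos": [-0.0115,0.028,0],"twist": 0},
    {"grip": 0,"delta_pos": [-0.0115,0.028,0],"twist": 0},
    {"grip": 0,"delta_pos": [-0.0115,0.028,0],"twist": 0},
    {"grip": 0,"delta_pos": [-0.0115,0.028,0],"twist": 0}
  ],
  "force": 110
}}

```text
clock: 5.12
position: [0.5184, 0.1484, 0.1566]
ee_rot: [0.009, -0.705, 0.009, 0.709]
contact_force: [0.5, 0.3, -1.7]
width: 0.0165
```

Call:
{"method": "step_arm", "body": {
  "increments": [
    {"grip": 0,"delta_pos": [-0.0115,0.028,0],"twist": 0},
    {"grip": 0,"delta_pos": [-0.006,0.015,0],"twist": 0},
    {"grip": 0,"delta_pos": [0,0,-0.02],"twist": 0},
    {"grip": 0,"delta_pos": [0,0,-0.02],"twist": 0},
    {"grip": 0,"delta_pos": [0,0,-0.008],"twist": 0},
    {"grip": 0,"delta_pos": [0,0,0],"twist": 0}
  ],
  "force": 110
}}

```text
clock: 5.62
position: [0.5003, 0.1895, 0.1073]
ee_rot: [0.008, -0.704, 0.01, 0.71]
contact_force: [-0.1, 0.1, -0.6]
width: 0.0162
```

Run:
```python
from h import *
s=manip.get_state();print(s['clock'],s['position'],s['contact_force'],toolyaw(s)[0],s['width'])
a=shot('top','top2.png');b=shot('side','side2.png')
def c(f,x,y,w,h): return cv2.resize(cv2.imread('pics/'+f)[y:y+h,x:x+w],(800,300),interpolation=cv2.INTER_CUBIC)
cv2.imwrite('pics/c2.png',np.vstack([c('top2.png',176,165,80,30),c('side2.png',260,135,80,30)]))
```

```text
5.6167 [0.5003467  0.18947704 0.1072776 ] [-0.05060015  0.06330705 -0.59068648] -91.43109643575403 0.016190027798771857
```

View pics/c2.png

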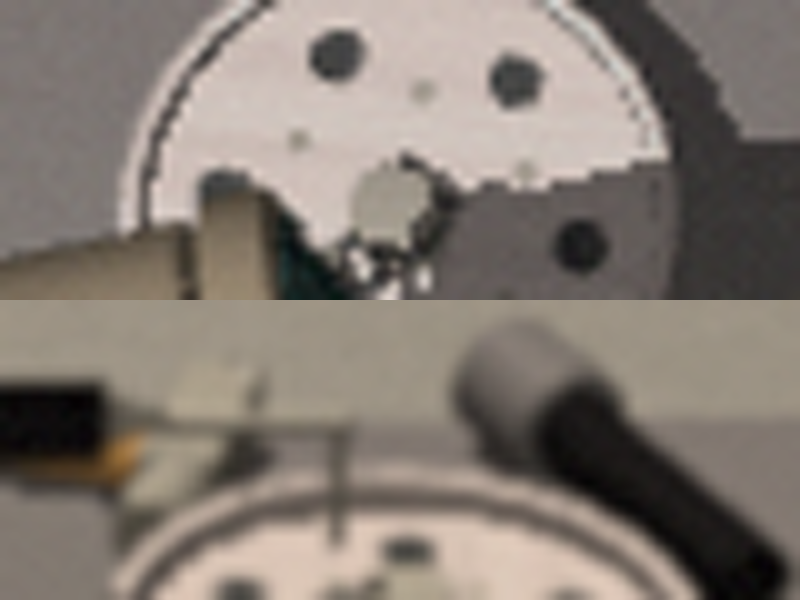

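```bash
cat > fit.py <<'E'
from h import *
th=np.linspace(0,2*np.pi,72,endpoint=False)
def circ(c,r,z): return np.c_[c[0]+r*np.cos(th),c[1]+r*np.sin(th),np.full(72,z)]
def samp(g,d,P):
    p=proj(d,P).astype(np.float32); return cv2.remap(g,p[:,:1],p[:,1:],cv2.INTER_LINEAR).ravel()
def search(f,c,w,n=41):
    for k in range(3):
        X=[(f((x,y)),x,y) for x in np.linspace(c[0]-w,c[0]+w,n) for y in np.linspace(c[1]-w,c[1]+w,n)]
        b=max(X);c=b[1:];w/=6;n=15
    return np.round(b,4)
if __name__=='__main__':
  for f in('top0.png','side0.png'):
    d=load(f);g=d['img'].mean(2).astype(np.float32)
    rim=search(lambda c:np.median(samp(g,d,circ(c,.0772,.07)))-samp(g,d,circ(c,.0825,.07)).mean()-samp(g,d,circ(c,.0728,.067)).mean()*(f[0]=='x')+samp(g,d,circ(c,.0772,.07)).mean(),(.6248,.175),.012,25)
    eye=search(lambda c:samp(g,d,circ(c,.002,.064)).mean()-samp(g,d,circ(c,.0073,.067)).mean(),(.610,.187),.008,25)
    print(f,'rim',rim,'eye',eye,'ang',np.degrees(np.arctan2(eye[2]-rim[2],eye[1]-rim[1])),np.hypot(eye[2]-rim[2],eye[1]-rim[1]))
  b=load('side2.png')
  for dx in(.1,.105,.11,.115): print(dx,proj(b,[[.5003+dx,.1875,.088],[.5003+dx,.1875,.1263]]))
E
python3 fit.py
```

```text
top0.png rim [2.683754e+02 6.252000e-01 1.764000e-01] eye [96.5227  0.6109  0.1868] ang 143.9726266148964 0.017681911661356055
side0.png rim [2.420705e+02 6.237000e-01 1.786000e-01] eye [30.4826  0.6087  0.1774] ang -175.42607874009911 0.015047923444781357
0.1 [[291.04743889 159.38156617]
 [291.5634749  146.71599841]]
0.105 [[292.93210334 159.3489711 ]
 [293.49135343 146.68574085]]
0.11 [[294.81586993 159.31639156]
 [295.41829241 146.65549804]]
0.115 [[296.6987393  159.28382754]
 [297.34429251 146.62526996]]
```

Call:
{"method": "step_arm", "body": {
  "increments": [
    {"grip": 0,"delta_pos": [0.004,0,0],"twist": 0},
    {"grip": 0,"delta_pos": [0,0,-0.007],"twist": 0},
    {"grip": 0,"delta_pos": [0,0,-0.007],"twist": 0},
    {"grip": 0,"delta_pos": [0,0,0],"twist": 0},
    {"grip": 0,"delta_pos": [0,0,0],"twist": 0}
  ],
  "force": 110
}}

```text
clock: 6.13
position: [0.5075, 0.1894, 0.0963]
ee_rot: [0.009, -0.707, 0.009, 0.708]
contact_force: [0.4, 0.5, -1.6]
width: 0.016
```

Run:
```python
from h import *
for k in range(3):
    b=shot('side','side3.png');s=manip.get_state();print(s['clock'],s['position'],s['contact_force'].round(2))
def c(f,x,y,w,h): return cv2.resize(cv2.imread('pics/'+f)[y:y+h,x:x+w],(600,300),interpolation=cv2.INTER_CUBIC)
cv2.imwrite('pics/c3.png',np.vstack([c('side0.png',275,145,40,20),c('side3.png',275,145,40,20)]))
```

```text
6.1833 [0.50779478 0.18950433 0.09662965] [ 0.28 -0.5  -1.23]
6.2333 [0.50799471 0.18961346 0.09685815] [ 0.92 -0.18 -1.46]
6.2833 [0.50809713 0.18965114 0.09699458] [-0.24 -0.07 -0.89]
```

View pics/c3.png

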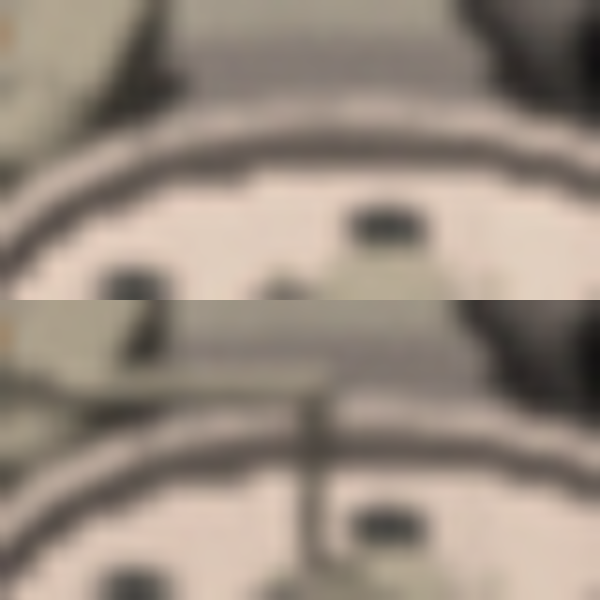

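Side view: the hook's end is at about col 295.5, and the eye (half hidden behind the shaft head) is centred near col 294.8. I'll go 2 mm back and feel downwards.

Call:
{"method": "step_arm", "body": {
  "increments": [
    {"grip": 0,"delta_pos": [-0.002,0,-0.003],"twist": 0},
    {"grip": 0,"delta_pos": [0,0,-0.003],"twist": 0},
    {"grip": 0,"delta_pos": [0,0,-0.002],"twist": 0},
    {"grip": 0,"delta_pos": [0,0,0],"twist": 0},
    {"grip": 0,"delta_pos": [0,0,0],"twist": 0},
    {"grip": 0,"delta_pos": [0,0,0],"twist": 0}
  ],
  "force": 110
}}

```text
clock: 6.78
position: [0.506, 0.1897, 0.0888]
ee_rot: [-0.009, 0.707, -0.009, -0.707]
contact_force: [-0.1, 0.5, -1.2]
width: 0.0159
```

Call:
{"method": "step_arm", "body": {
  "increments": [
    {"grip": 0,"delta_pos": [0,0,-0.001],"twist": 0},
    {"grip": 0,"delta_pos": [0,0,-0.001],"twist": 0},
    {"grip": 0,"delta_pos": [0,0,0],"twist": 0},
    {"grip": 0,"delta_pos": [0,0,0],"twist": 0},
    {"grip": 0,"delta_pos": [0,0,0],"twist": 0}
  ],
  "force": 110
}}

```text
clock: 7.2
position: [0.506, 0.1897, 0.0868]
ee_rot: [-0.009, 0.707, -0.009, -0.707]
contact_force: [0.2, 0.7, -1.3]
width: 0.016
```

Call:
{"method": "step_arm", "body": {
  "increments": [
    {"grip": 0,"delta_pos": [0,0,-0.001],"twist": 0},
    {"grip": 0,"delta_pos": [0,0,-0.001],"twist": 0},
    {"grip": 0,"delta_pos": [0,0,0],"twist": 0},
    {"grip": 0,"delta_pos": [0,0,0],"twist": 0},
    {"grip": 0,"delta_pos": [0,0,0],"twist": 0}
  ],
  "force": 110
}}

```text
clock: 7.62
position: [0.506, 0.1897, 0.0848]
ee_rot: [0.009, -0.707, 0.009, 0.707]
contact_force: [-0.5, 0.2, -1.2]
width: 0.016
```

Call:
{"method": "step_arm", "body": {
  "increments": [
    {"grip": 0,"delta_pos": [0,0,-0.001],"twist": 0},
    {"grip": 0,"delta_pos": [0,0,-0.001],"twist": 0},
    {"grip": 0,"delta_pos": [0,0,0],"twist": 0},
    {"grip": 0,"delta_pos": [0,0,0],"twist": 0},
    {"grip": 0,"delta_pos": [0,0,0],"twist": 0}
  ],
  "force": 110
}}

```text
clock: 8.03
position: [0.506, 0.1897, 0.0828]
ee_rot: [0.009, -0.707, 0.009, 0.707]
contact_force: [-0.3, -0.2, -1.2]
width: 0.0161
```

Call:
{"method": "step_arm", "body": {
  "increments": [
    {"grip": 0,"delta_pos": [0,0,-0.001],"twist": 0},
    {"grip": 0,"delta_pos": [0,0,0],"twist": 0},
    {"grip": 0,"delta_pos": [0,0,0],"twist": 0},
    {"grip": 0,"delta_pos": [0,0,0],"twist": 0}
  ],
  "force": 110
}}

```text
clock: 8.37
position: [0.506, 0.1897, 0.0818]
ee_rot: [0.009, -0.707, 0.009, 0.707]
contact_force: [0.4, -0.6, -1.1]
width: 0.0164
```

Call:
{"method": "step_arm", "body": {
  "increments": [
    {"grip": 0,"delta_pos": [0,0,-0.001],"twist": 0},
    {"grip": 0,"delta_pos": [0,0,0],"twist": 0},
    {"grip": 0,"delta_pos": [0,0,0],"twist": 0},
    {"grip": 0,"delta_pos": [0,0,0],"twist": 0}
  ],
  "force": 110
}}

```text
clock: 8.7
position: [0.5061, 0.1897, 0.081]
ee_rot: [-0.009, 0.707, -0.009, -0.707]
contact_force: [-0.0, 0.6, 1.1]
width: 0.0159
```

Call:
{"method": "step_arm", "body": {
  "increments": [
    {"grip": 0,"delta_pos": [0,0,0.0008],"twist": 0},
    {"grip": 0,"delta_pos": [-0.0008,0.0006,0],"twist": 0},
    {"grip": 0,"delta_pos": [-0.0008,0.0006,0],"twist": 0},
    {"grip": 0,"delta_pos": [-0.0008,0.0006,0],"twist": 0},
    {"grip": 0,"delta_pos": [-0.0008,0.0006,0],"twist": 0},
    {"grip": 0,"delta_pos": [0,0,0],"twist": 0},
    {"grip": 0,"delta_pos": [0,0,0],"twist": 0},
    {"grip": 0,"delta_pos": [0,0,0],"twist": 0}
  ],
  "force": 110
}}

```text
clock: 9.37
position: [0.5027, 0.1921, 0.0816]
ee_rot: [0.009, -0.707, 0.009, 0.707]
contact_force: [-0.7, -0.3, -0.3]
width: 0.0158
```

Call:
{"method": "step_arm", "body": {
  "increments": [
    {"grip": 0,"delta_pos": [-0.0008,0.0006,0.0004],"twist": 0},
    {"grip": 0,"delta_pos": [-0.0008,0.0006,0],"twist": 0},
    {"grip": 0,"delta_pos": [0,0,0],"twist": 0},
    {"grip": 0,"delta_pos": [0,0,0],"twist": 0},
    {"grip": 0,"delta_pos": [0,0,0],"twist": 0}
  ],
  "force": 110
}}

```text
clock: 9.78
position: [0.5016, 0.1932, 0.0821]
ee_rot: [-0.009, 0.707, -0.009, -0.707]
contact_force: [1.7, -1.9, -0.7]
width: 0.0161
```

Call:
{"method": "step_arm", "body": {
  "increments": [
    {"grip": 0,"delta_pos": [-0.0008,0.0006,0],"twist": 0},
    {"grip": 0,"delta_pos": [-0.0008,0.0006,0],"twist": 0},
    {"grip": 0,"delta_pos": [0,0,0],"twist": 0},
    {"grip": 0,"delta_pos": [0,0,0],"twist": 0},
    {"grip": 0,"delta_pos": [0,0,0],"twist": 0}
  ],
  "force": 110
}}

```text
clock: 10.2
position: [0.5012, 0.1941, 0.0824]
ee_rot: [-0.009, 0.708, -0.009, -0.706]
contact_force: [5.1, -3.5, -1.2]
width: 0.0164
```

```bash
cat > plan.py <<'E'
import sys,numpy as np
# usage: plan.py cx cy psi0  phi1 r1 psi1 n   (cmd TCP now; target tip polar)
C=np.array([.6248,.177]);L=.105
def tip(c,p): return np.array(c)+L*np.array([np.cos(np.radians(p)),np.sin(np.radians(p))])
cx,cy,p0,f1,r1,p1,n=map(float,sys.argv[1:]);n=int(n)
t=tip((cx,cy),p0)-C;r0=np.hypot(*t);f0=np.degrees(np.arctan2(t[1],t[0]))%360
print('now phi %.1f r %.4f'%(f0,r0))
c=np.array([cx,cy])
for k in range(1,n+1):
    a=k/n;f=np.radians(f0+a*(f1-f0));r=r0+a*(r1-r0);p=p0+a*(p1-p0)
    g=C+r*np.array([np.cos(f),np.sin(f)])-L*np.array([np.cos(np.radians(p)),np.sin(np.radians(p))])
    d=np.round(g-c,4);c=c+d;print(d.tolist(),round((p1-p0)/n,2))
print('end cmd',c.round(4))
E
python3 plan.py .4997 .1945 -1.5 142.5 .0225 -1.5 1; python3 plan.py .5013 .1933 -1.5 162 .0225 -1.5 7
```

```text
now phi 143.8 r 0.0250
[0.0023, -0.0011] 0.0
end cmd [0.502  0.1934]
now phi 143.8 r 0.0230
[-0.0005, -0.0009] 0.0
[-0.0005, -0.0009] 0.0
[-0.0005, -0.0009] 0.0
[-0.0004, -0.001] 0.0
[-0.0004, -0.0009] 0.0
[-0.0003, -0.001] 0.0
[-0.0003, -0.001] 0.0
end cmd [0.4984 0.1867]
```

Call:
{"method": "step_arm", "body": {
  "increments": [
    {"grip": 0,"delta_pos": [0.0016,-0.0012,0],"twist": 0},
    {"grip": 0,"delta_pos": [-0.0005,-0.0009,0],"twist": 0},
    {"grip": 0,"delta_pos": [-0.0005,-0.0009,0],"twist": 0},
    {"grip": 0,"delta_pos": [-0.0005,-0.0009,0],"twist": 0},
    {"grip": 0,"delta_pos": [-0.0004,-0.001,0],"twist": 0},
    {"grip": 0,"delta_pos": [-0.0004,-0.0009,0],"twist": 0},
    {"grip": 0,"delta_pos": [-0.0003,-0.001,0],"twist": 0},
    {"grip": 0,"delta_pos": [-0.0003,-0.001,0],"twist": 0},
    {"grip": 0,"delta_pos": [0,0,0],"twist": 0},
    {"grip": 0,"delta_pos": [0,0,0],"twist": 0}
  ],
  "force": 110
}}

```text
clock: 11.03
position: [0.4986, 0.1867, 0.0821]
ee_rot: [-0.009, 0.707, -0.009, -0.707]
contact_force: [3.1, -0.9, -2.5]
width: 0.0161
```

```bash
python3 plan.py .4984 .1867 -1.5 185 .0225 -1.5 8
```

```text
now phi 162.0 r 0.0225
[-0.0003, -0.0011] 0.0
[-0.0003, -0.0011] 0.0
[-0.0002, -0.0011] 0.0
[-0.0001, -0.0011] 0.0
[-0.0001, -0.0011] 0.0
[-0.0001, -0.0012] 0.0
[0.0, -0.0011] 0.0
[0.0001, -0.0011] 0.0
end cmd [0.4974 0.1778]
```

Call:
{"method": "step_arm", "body": {
  "increments": [
    {"grip": 0,"delta_pos": [-0.0003,-0.0011,0],"twist": 0},
    {"grip": 0,"delta_pos": [-0.0003,-0.0011,0],"twist": 0},
    {"grip": 0,"delta_pos": [-0.0002,-0.0011,0],"twist": 0},
    {"grip": 0,"delta_pos": [-0.0001,-0.0011,0],"twist": 0},
    {"grip": 0,"delta_pos": [-0.0001,-0.0011,0],"twist": 0},
    {"grip": 0,"delta_pos": [-0.0001,-0.0012,0],"twist": 0},
    {"grip": 0,"delta_pos": [0,-0.0011,0],"twist": 0},
    {"grip": 0,"delta_pos": [0.0001,-0.0011,0],"twist": 0},
    {"grip": 0,"delta_pos": [0,0,0],"twist": 0},
    {"grip": 0,"delta_pos": [0,0,0],"twist": 0}
  ],
  "force": 110
}}

```text
clock: 11.87
position: [0.4981, 0.1782, 0.0823]
ee_rot: [-0.009, 0.708, -0.009, -0.706]
contact_force: [4.8, 1.4, -0.1]
width: 0.0159
```

```bash
python3 - <<'E'
from h import *
s=manip.get_state();print(s['position'],s['contact_force'].round(1))
a=shot('top','top4.png');b=shot('side','side4.png')
def c(f,x,y,w,h): return cv2.resize(cv2.imread('pics/'+f)[y:y+h,x:x+w],(720,300),interpolation=cv2.INTER_CUBIC)
cv2.imwrite('pics/c4.png',np.vstack([c('top4.png',180,172,60,25),c('side4.png',265,150,60,25)]))
E
python3 plan.py .4974 .1778 -1.5 197 .0225 10.5 5
```

```text
[0.49812126 0.17818076 0.08231991] [ 4.8  1.4 -0.1]
now phi 185.0 r 0.0225
[0.0001, -0.0053] 2.4
[0.0003, -0.0054] 2.4
[0.0005, -0.0053] 2.4
[0.0008, -0.0053] 2.4
[0.0009, -0.0052] 2.4
end cmd [0.5    0.1513]
```

View pics/c4.png

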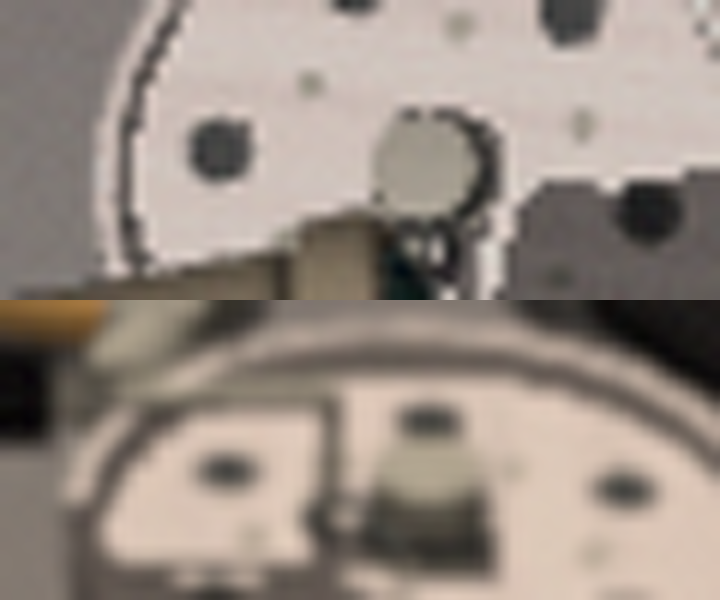

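The eye has turned with the hook: it is now straight on the robot's side of the shaft, top view crop (435,245), about 185°. I'll go on, swinging the pick into line with the pull.

```bash
python3 plan.py .4974 .1778 -1.5 197 .022 12 10|sed 's/^/A /'; python3 plan.py .5002 .1487 12 197 .024 12 1
```

```text
A now phi 185.0 r 0.0225
A [0.0001, -0.0029] 1.35
A [0.0001, -0.003] 1.35
A [0.0002, -0.0029] 1.35
A [0.0003, -0.0029] 1.35
A [0.0003, -0.0029] 1.35
A [0.0004, -0.003] 1.35
A [0.0005, -0.0029] 1.35
A [0.0005, -0.0028] 1.35
A [0.0006, -0.0029] 1.35
A [0.0007, -0.0029] 1.35
A end cmd [0.5011 0.1487]
now phi 196.5 r 0.0228
[-0.0011, -0.0005] 0.0
end cmd [0.4991 0.1482]
```

Call:
{"method": "step_arm", "body": {
  "increments": [
    {"grip": 0,"delta_pos": [0.0001,-0.0029,0],"twist": 1.35},
    {"grip": 0,"delta_pos": [0.0001,-0.003,0],"twist": 1.35},
    {"grip": 0,"delta_pos": [0.0002,-0.0029,0],"twist": 1.35},
    {"grip": 0,"delta_pos": [0.0003,-0.0029,0],"twist": 1.35},
    {"grip": 0,"delta_pos": [0.0003,-0.0029,0],"twist": 1.35},
    {"grip": 0,"delta_pos": [0.0004,-0.003,0],"twist": 1.35},
    {"grip": 0,"delta_pos": [0.0005,-0.0029,0],"twist": 1.35},
    {"grip": 0,"delta_pos": [0.0005,-0.0028,0],"twist": 1.35},
    {"grip": 0,"delta_pos": [0.0006,-0.0029,0],"twist": 1.35},
    {"grip": 0,"delta_pos": [0.0007,-0.0029,0],"twist": 1.35}
  ],
  "force": 110
}}

```text
clock: 12.8
position: [0.5013, 0.1492, 0.0822]
ee_rot: [0.074, 0.703, 0.075, -0.703]
contact_force: [3.3, 1.7, -2.1]
width: 0.0164
```

Call:
{"method": "step_arm", "body": {
  "increments": [
    {"grip": 0,"delta_pos": [0,0,0],"twist": 0},
    {"grip": 0,"delta_pos": [0,0,0],"twist": 0},
    {"grip": 0,"delta_pos": [0,0,0],"twist": 0}
  ],
  "force": 110
}}

```text
clock: 13.05
position: [0.5012, 0.1491, 0.0821]
ee_rot: [0.074, 0.703, 0.074, -0.703]
contact_force: [4.4, 1.9, -0.0]
width: 0.0161
```

Call:
{"method": "step_arm", "body": {
  "increments": [
    {"grip": 0,"delta_pos": [-0.001,-0.0003,0],"twist": 0},
    {"grip": 0,"delta_pos": [-0.001,-0.0003,0],"twist": 0},
    {"grip": 0,"delta_pos": [0,0,0],"twist": 0},
    {"grip": 0,"delta_pos": [0,0,0],"twist": 0},
    {"grip": 0,"delta_pos": [0,0,0],"twist": 0}
  ],
  "force": 110
}}

```text
clock: 13.47
position: [0.5009, 0.1489, 0.0826]
ee_rot: [0.074, 0.705, 0.074, -0.702]
contact_force: [7.1, 2.3, -2.6]
width: 0.0161
```

Call:
{"method": "step_arm", "body": {
  "increments": [
    {"grip": 0,"delta_pos": [-0.001,-0.0003,0],"twist": 0},
    {"grip": 0,"delta_pos": [-0.001,-0.0003,0],"twist": 0},
    {"grip": 0,"delta_pos": [-0.001,-0.0003,0],"twist": 0},
    {"grip": 0,"delta_pos": [0,0,0],"twist": 0},
    {"grip": 0,"delta_pos": [0,0,0],"twist": 0},
    {"grip": 0,"delta_pos": [0,0,0],"twist": 0}
  ],
  "force": 110
}}

```text
clock: 13.97
position: [0.5005, 0.1487, 0.0831]
ee_rot: [0.073, 0.707, 0.075, -0.7]
contact_force: [11.1, 5.2, -3.8]
width: 0.0158
```

```bash
cat >> h.py <<'E'
def tipnow(s=None):
    s=s or manip.get_state();y,R=toolyaw(s)
    zx=R[:,2]; sg=1 if zx@[1,0,0]>0 else -1
    t=s['position']+.0211*R[:,0]+.105*sg*zx
    return t,y+90,R
E
python3 - <<'E'
from h import *
s=manip.get_state();t,y,R=tipnow(s);print(t.round(4),y,R[:,0].round(4),'F',s['contact_force'].round(1),'M',s['moment'].round(2))
d=t[:2]-[.6248,.177];print(np.hypot(*d),np.degrees(np.arctan2(d[1],d[0]))%360)
E
```

```text
[0.6033 0.1707 0.063 ] 12.02276582328058 [ 0.0094  0.0028 -1.    ] F [11.1  5.2 -3.8] M [ 0.84 -1.77  0.24]
0.02237231432580822 196.4766881290838
```

```bash
python3 plan.py .5011 .1487 12 211 .0218 27 10
```

```text
now phi 197.1 r 0.0220
[0.0008, -0.0032] 1.5
[0.0009, -0.0031] 1.5
[0.0009, -0.0032] 1.5
[0.001, -0.0031] 1.5
[0.0011, -0.0031] 1.5
[0.0012, -0.003] 1.5
[0.0013, -0.003] 1.5
[0.0013, -0.003] 1.5
[0.0015, -0.003] 1.5
[0.0015, -0.0029] 1.5
end cmd [0.5126 0.1181]
```

Call:
{"method": "step_arm", "body": {
  "increments": [
    {"grip": 0,"delta_pos": [0.0015,0.0005,0],"twist": 0},
    {"grip": 0,"delta_pos": [0.0015,0.0005,0],"twist": 0},
    {"grip": 0,"delta_pos": [0.0015,0.0004,0],"twist": 0},
    {"grip": 0,"delta_pos": [0.0005,0.0001,-0.0005],"twist": 0},
    {"grip": 0,"delta_pos": [0,0,-0.0003],"twist": 0},
    {"grip": 0,"delta_pos": [0,0,0],"twist": 0},
    {"grip": 0,"delta_pos": [0,0,0],"twist": 0}
  ],
  "force": 110
}}

```text
clock: 14.55
position: [0.501, 0.1489, 0.0813]
ee_rot: [0.074, 0.703, 0.074, -0.703]
contact_force: [5.1, 2.0, -1.0]
width: 0.0158
```

Call:
{"method": "step_arm", "body": {
  "increments": [
    {"grip": 0,"delta_pos": [0.0008,-0.0032,0],"twist": 1.5},
    {"grip": 0,"delta_pos": [0.0009,-0.0031,0],"twist": 1.5},
    {"grip": 0,"delta_pos": [0.0009,-0.0032,0],"twist": 1.5},
    {"grip": 0,"delta_pos": [0.001,-0.0031,0],"twist": 1.5},
    {"grip": 0,"delta_pos": [0.0011,-0.0031,0],"twist": 1.5},
    {"grip": 0,"delta_pos": [0.0012,-0.003,0],"twist": 1.5},
    {"grip": 0,"delta_pos": [0.0013,-0.003,0],"twist": 1.5},
    {"grip": 0,"delta_pos": [0.0013,-0.003,0],"twist": 1.5},
    {"grip": 0,"delta_pos": [0.0015,-0.003,0],"twist": 1.5},
    {"grip": 0,"delta_pos": [0.0015,-0.0029,0],"twist": 1.5}
  ],
  "force": 110
}}

```text
clock: 15.38
position: [0.5121, 0.1184, 0.0812]
ee_rot: [-0.165, -0.687, -0.166, 0.688]
contact_force: [3.9, 2.1, -1.7]
width: 0.0164
```

Call:
{"method": "step_arm", "body": {
  "increments": [
    {"grip": 0,"delta_pos": [0,0,0],"twist": 0},
    {"grip": 0,"delta_pos": [0,0,0],"twist": 0},
    {"grip": 0,"delta_pos": [0,0,0],"twist": 0}
  ],
  "force": 110
}}

```text
clock: 15.63
position: [0.5122, 0.1183, 0.0812]
ee_rot: [-0.165, -0.688, -0.165, 0.688]
contact_force: [4.7, 2.3, -1.4]
width: 0.016
```

```bash
cat > st.py <<'E'
from h import *
s=manip.get_state();t,y,R=tipnow(s);d=t[:2]-[.6248,.177]
F=s['contact_force'];u=d/np.hypot(*d)
print('clk',s['clock'],'tip',t.round(4),'tcp',s['position'].round(4),'psi %.1f r %.4f phi %.1f'%(y,np.hypot(*d),np.degrees(np.arctan2(d[1],d[0]))%360),'F',F.round(1),'in %.1f tan %.1f'%(-F[:2]@u,F[:2]@[-u[1],u[0]]),s['width'])
E
python3 st.py
```

```text
clk 15.6333 tip [0.6058 0.166  0.0601] tcp [0.5122 0.1183 0.0812] psi 27.0 r 0.0220 phi 210.1 F [ 4.7  2.3 -1.4] in 5.2 tan 0.3 0.016038067090948956
```

Call:
{"method": "step_arm", "body": {
  "increments": [
    {"grip": 0,"delta_pos": [-0.0009,-0.0005,0],"twist": 0},
    {"grip": 0,"delta_pos": [-0.0009,-0.0005,0],"twist": 0},
    {"grip": 0,"delta_pos": [-0.0009,-0.0005,0],"twist": 0},
    {"grip": 0,"delta_pos": [0,0,-0.0003],"twist": 0},
    {"grip": 0,"delta_pos": [0,0,0],"twist": 0},
    {"grip": 0,"delta_pos": [0,0,0],"twist": 0}
  ],
  "force": 110
}}

```text
clock: 16.13
position: [0.512, 0.1178, 0.0816]
ee_rot: [0.165, 0.689, 0.165, -0.686]
contact_force: [6.9, 5.0, -1.6]
width: 0.0162
```

Call:
{"method": "step_arm", "body": {
  "increments": [
    {"grip": 0,"delta_pos": [-0.0009,-0.0005,0],"twist": 0},
    {"grip": 0,"delta_pos": [-0.0009,-0.0005,0],"twist": 0},
    {"grip": 0,"delta_pos": [0,0,-0.0003],"twist": 0},
    {"grip": 0,"delta_pos": [0,0,0],"twist": 0},
    {"grip": 0,"delta_pos": [0,0,0],"twist": 0}
  ],
  "force": 110
}}

```text
clock: 16.55
position: [0.5118, 0.1174, 0.0817]
ee_rot: [0.165, 0.691, 0.165, -0.684]
contact_force: [9.1, 6.4, -1.3]
width: 0.0162
```

```bash
python3 st.py
```

```text
clk 16.55 tip [0.6056 0.1651 0.0615] tcp [0.5118 0.1174 0.0817] psi 27.0 r 0.0226 phi 211.8 F [ 9.1  6.4 -1.3] in 11.1 tan -0.7 0.0161581135097593
```

```bash
python3 plan.py .5126 .1181 27 224 .0218 40 10
```

```text
now phi 211.1 r 0.0218
[0.0014, -0.0025] 1.3
[0.0014, -0.0025] 1.3
[0.0015, -0.0025] 1.3
[0.0015, -0.0024] 1.3
[0.0016, -0.0024] 1.3
[0.0016, -0.0024] 1.3
[0.0017, -0.0023] 1.3
[0.0017, -0.0023] 1.3
[0.0018, -0.0022] 1.3
[0.0019, -0.0022] 1.3
end cmd [0.5287 0.0944]
```

Call:
{"method": "step_arm", "body": {
  "increments": [
    {"grip": 0,"delta_pos": [0.0015,0.0008,0.0003],"twist": 0},
    {"grip": 0,"delta_pos": [0.0015,0.0008,0.0002],"twist": 0},
    {"grip": 0,"delta_pos": [0.0015,0.0009,0],"twist": 0},
    {"grip": 0,"delta_pos": [0,0,0],"twist": 0},
    {"grip": 0,"delta_pos": [0,0,0],"twist": 0}
  ],
  "force": 110
}}

```text
clock: 16.97
position: [0.5122, 0.1183, 0.0811]
ee_rot: [-0.165, -0.687, -0.165, 0.688]
contact_force: [3.3, 3.0, -0.3]
width: 0.0162
```

Call:
{"method": "step_arm", "body": {
  "increments": [
    {"grip": 0,"delta_pos": [0.0014,-0.0025,0],"twist": 1.3},
    {"grip": 0,"delta_pos": [0.0014,-0.0025,0],"twist": 1.3},
    {"grip": 0,"delta_pos": [0.0015,-0.0025,0],"twist": 1.3},
    {"grip": 0,"delta_pos": [0.0015,-0.0024,0],"twist": 1.3},
    {"grip": 0,"delta_pos": [0.0016,-0.0024,0],"twist": 1.3},
    {"grip": 0,"delta_pos": [0.0016,-0.0024,0],"twist": 1.3},
    {"grip": 0,"delta_pos": [0.0017,-0.0023,0],"twist": 1.3},
    {"grip": 0,"delta_pos": [0.0017,-0.0023,0],"twist": 1.3},
    {"grip": 0,"delta_pos": [0.0018,-0.0022,0],"twist": 1.3},
    {"grip": 0,"delta_pos": [0.0019,-0.0022,0],"twist": 1.3}
  ],
  "force": 110
}}

```text
clock: 17.8
position: [0.5274, 0.0947, 0.081]
ee_rot: [-0.242, -0.664, -0.243, 0.665]
contact_force: [1.6, 3.0, -0.1]
width: 0.0159
```

Call:
{"method": "step_arm", "body": {
  "increments": [
    {"grip": 0,"delta_pos": [0,0,0],"twist": 0},
    {"grip": 0,"delta_pos": [0,0,0],"twist": 0},
    {"grip": 0,"delta_pos": [0,0,0],"twist": 0}
  ],
  "force": 110
}}

```text
clock: 18.05
position: [0.5277, 0.0943, 0.081]
ee_rot: [-0.242, -0.664, -0.242, 0.665]
contact_force: [1.5, 1.2, 0.3]
width: 0.016
```

```bash
python3 st.py
```

```text
clk 18.05 tip [0.6081 0.1618 0.0598] tcp [0.5277 0.0943 0.081 ] psi 40.0 r 0.0226 phi 222.4 F [1.5 1.2 0.3] in 1.9 tan 0.1 0.015971559110522657
```

Call:
{"method": "step_arm", "body": {
  "increments": [
    {"grip": 0,"delta_pos": [-0.0007,-0.0007,0.0003],"twist": 0},
    {"grip": 0,"delta_pos": [-0.0007,-0.0007,0],"twist": 0},
    {"grip": 0,"delta_pos": [-0.0007,-0.0007,0],"twist": 0},
    {"grip": 0,"delta_pos": [0,0,-0.0002],"twist": 0},
    {"grip": 0,"delta_pos": [0,0,0],"twist": 0},
    {"grip": 0,"delta_pos": [0,0,0],"twist": 0}
  ],
  "force": 110
}}

```text
clock: 18.55
position: [0.5278, 0.0932, 0.0815]
ee_rot: [0.242, 0.666, 0.242, -0.663]
contact_force: [4.5, 5.3, -0.5]
width: 0.0161
```

```bash
python3 st.py
```

```text
clk 18.55 tip [0.6083 0.1607 0.0608] tcp [0.5278 0.0932 0.0815] psi 40.0 r 0.0232 phi 224.6 F [ 4.5  5.3 -0.5] in 6.9 tan -0.6 0.01608121441143003
```

Call:
{"method": "step_arm", "body": {
  "increments": [
    {"grip": 0,"delta_pos": [-0.0007,-0.0007,0],"twist": 0},
    {"grip": 0,"delta_pos": [-0.0007,-0.0007,0],"twist": 0},
    {"grip": 0,"delta_pos": [-0.0007,-0.0007,-0.0003],"twist": 0},
    {"grip": 0,"delta_pos": [0,0,-0.0002],"twist": 0},
    {"grip": 0,"delta_pos": [0,0,0],"twist": 0},
    {"grip": 0,"delta_pos": [0,0,0],"twist": 0}
  ],
  "force": 110
}}

```text
clock: 19.05
position: [0.5279, 0.0923, 0.0816]
ee_rot: [0.241, 0.668, 0.242, -0.661]
contact_force: [7.9, 8.2, -2.1]
width: 0.0163
```

```bash
python3 st.py
```

```text
clk 19.05 tip [0.6085 0.1599 0.0614] tcp [0.5279 0.0923 0.0816] psi 40.0 r 0.0236 phi 226.4 F [ 7.9  8.2 -2.1] in 11.3 tan 0.1 0.016259641740741546
```

```bash
python3 plan.py .5284 .0941 40 238 .022 54 10
```

```text
now phi 224.0 r 0.0222
[0.0021, -0.0023] 1.4
[0.0021, -0.0023] 1.4
[0.0022, -0.0022] 1.4
[0.0022, -0.0022] 1.4
[0.0023, -0.0021] 1.4
[0.0023, -0.002] 1.4
[0.0024, -0.002] 1.4
[0.0024, -0.0019] 1.4
[0.0025, -0.0019] 1.4
[0.0025, -0.0018] 1.4
end cmd [0.5514 0.0734]
```

Call:
{"method": "step_arm", "body": {
  "increments": [
    {"grip": 0,"delta_pos": [0.0013,0.0013,0.0003],"twist": 0},
    {"grip": 0,"delta_pos": [0.0013,0.0013,0.0002],"twist": 0},
    {"grip": 0,"delta_pos": [0.0013,0.0013,0],"twist": 0},
    {"grip": 0,"delta_pos": [0,0,0],"twist": 0},
    {"grip": 0,"delta_pos": [0,0,0],"twist": 0}
  ],
  "force": 110
}}

```text
clock: 19.47
position: [0.5279, 0.094, 0.0811]
ee_rot: [-0.242, -0.664, -0.242, 0.665]
contact_force: [1.6, 2.1, -0.4]
width: 0.0159
```

Call:
{"method": "step_arm", "body": {
  "increments": [
    {"grip": 0,"delta_pos": [0.0021,-0.0023,0.0002],"twist": 1.4},
    {"grip": 0,"delta_pos": [0.0021,-0.0023,0],"twist": 1.4},
    {"grip": 0,"delta_pos": [0.0022,-0.0022,0],"twist": 1.4},
    {"grip": 0,"delta_pos": [0.0022,-0.0022,0],"twist": 1.4},
    {"grip": 0,"delta_pos": [0.0023,-0.0021,0],"twist": 1.4},
    {"grip": 0,"delta_pos": [0.0023,-0.002,0],"twist": 1.4},
    {"grip": 0,"delta_pos": [0.0024,-0.002,0],"twist": 1.4},
    {"grip": 0,"delta_pos": [0.0024,-0.0019,0],"twist": 1.4},
    {"grip": 0,"delta_pos": [0.0025,-0.0019,0],"twist": 1.4},
    {"grip": 0,"delta_pos": [0.0025,-0.0018,0],"twist": 1.4}
  ],
  "force": 110
}}

```text
clock: 20.3
position: [0.5496, 0.0729, 0.0811]
ee_rot: [-0.321, -0.629, -0.322, 0.631]
contact_force: [0.4, 1.3, 1.2]
width: 0.0161
```

Call:
{"method": "step_arm", "body": {
  "increments": [
    {"grip": 0,"delta_pos": [0,0,0],"twist": 0},
    {"grip": 0,"delta_pos": [0,0,0],"twist": 0},
    {"grip": 0,"delta_pos": [0,0,0],"twist": 0}
  ],
  "force": 110
}}

```text
clock: 20.55
position: [0.5502, 0.0728, 0.0812]
ee_rot: [-0.321, -0.629, -0.321, 0.631]
contact_force: [-1.5, -1.0, -0.2]
width: 0.0164
```

```bash
python3 st.py
```

```text
clk 20.55 tip [0.6119 0.1577 0.0599] tcp [0.5502 0.0728 0.0812] psi 54.0 r 0.0232 phi 236.1 F [-1.5 -1.  -0.2] in -1.7 tan -0.6 0.016363227546236574
```

Call:
{"method": "step_arm", "body": {
  "increments": [
    {"grip": 0,"delta_pos": [-0.0006,-0.0008,0.0002],"twist": 0},
    {"grip": 0,"delta_pos": [-0.0006,-0.0008,0],"twist": 0},
    {"grip": 0,"delta_pos": [-0.0006,-0.0008,0],"twist": 0},
    {"grip": 0,"delta_pos": [-0.0006,-0.0008,0],"twist": 0},
    {"grip": 0,"delta_pos": [0,0,0],"twist": 0},
    {"grip": 0,"delta_pos": [0,0,0],"twist": 0},
    {"grip": 0,"delta_pos": [0,0,0],"twist": 0}
  ],
  "force": 110
}}

```text
clock: 21.13
position: [0.5495, 0.0708, 0.0818]
ee_rot: [0.321, 0.631, 0.321, -0.629]
contact_force: [3.3, 4.0, -1.6]
width: 0.0162
```

```bash
python3 st.py
```

```text
clk 21.1333 tip [0.6112 0.1558 0.0608] tcp [0.5495 0.0708 0.0818] psi 54.0 r 0.0252 phi 237.4 F [ 3.3  4.  -1.6] in 5.2 tan 0.6 0.016200624565548487
```

Call:
{"method": "step_arm", "body": {
  "increments": [
    {"grip": 0,"delta_pos": [-0.0006,-0.0008,0],"twist": 0},
    {"grip": 0,"delta_pos": [-0.0006,-0.0008,0],"twist": 0},
    {"grip": 0,"delta_pos": [-0.0006,-0.0008,-0.0003],"twist": 0},
    {"grip": 0,"delta_pos": [0,0,-0.0002],"twist": 0},
    {"grip": 0,"delta_pos": [0,0,0],"twist": 0},
    {"grip": 0,"delta_pos": [0,0,0],"twist": 0}
  ],
  "force": 110
}}

```text
clock: 21.63
position: [0.5464, 0.0673, 0.0811]
ee_rot: [-0.321, -0.629, -0.321, 0.63]
contact_force: [-0.2, 1.0, -0.5]
width: 0.0162
```

```bash
python3 st.py
```

```text
clk 21.6333 tip [0.608  0.1523 0.0598] tcp [0.5464 0.0673 0.0811] psi 54.1 r 0.0299 phi 235.9 F [-0.2  1.  -0.5] in 0.8 tan -0.7 0.01622731063736157
```

It gave: the radius went from 25 to 30 mm and the force fell from 5 N to under 1 N. The gap is at the flats (eye at about 236°). I'll pull on slowly along the same line.

Call:
{"method": "step_arm", "body": {
  "increments": [
    {"grip": 0,"delta_pos": [-0.0006,-0.0008,0.0004],"twist": 0},
    {"grip": 0,"delta_pos": [-0.0006,-0.0008,0],"twist": 0},
    {"grip": 0,"delta_pos": [-0.0006,-0.0008,0],"twist": 0},
    {"grip": 0,"delta_pos": [-0.0006,-0.0008,0],"twist": 0},
    {"grip": 0,"delta_pos": [-0.0006,-0.0008,0],"twist": 0},
    {"grip": 0,"delta_pos": [0,0,0],"twist": 0},
    {"grip": 0,"delta_pos": [0,0,0],"twist": 0}
  ],
  "force": 110
}}

```text
clock: 22.22
position: [0.5434, 0.063, 0.0814]
ee_rot: [-0.322, -0.629, -0.321, 0.631]
contact_force: [0.2, 0.6, -0.3]
width: 0.0159
```

```bash
python3 st.py
```

```text
clk 22.2167 tip [0.605  0.148  0.0601] tcp [0.5434 0.063  0.0814] psi 54.1 r 0.0351 phi 235.7 F [ 0.2  0.6 -0.3] in 0.6 tan -0.2 0.01589812825421718
```

Run:
```python
from h import *
a=shot('top','top5.png');b=shot('side','side5.png')
def c(f,x,y,w,h): return cv2.resize(cv2.imread('pics/'+f)[y:y+h,x:x+w],(700,300),interpolation=cv2.INTER_CUBIC)
cv2.imwrite('pics/c5.png',np.vstack([c('top5.png',185,172,70,30),c('side5.png',265,155,70,30)]))
```

```text
(no output)
```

View pics/c5.png

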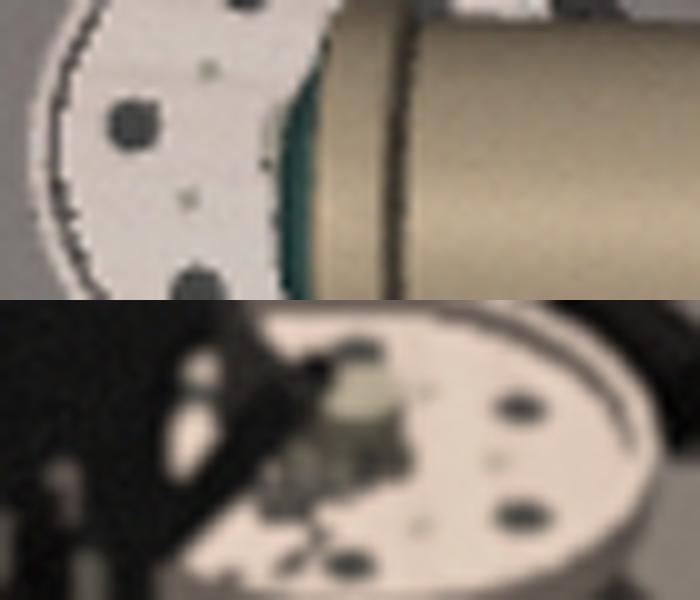

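The top view is blocked by the arm. The side view shows a dark patch at crop (285,500), front-left of the shaft. I'll compare it with where the eye should project.

Run:
```python
from h import *
b=load('side5.png')
for n,p in(('tip',[.605,.148,.061]),('eye if held',[.6065,.1505,.067]),('eye if seated r19',[.6142,.1612,.067]),('eye r25',[.611,.1562,.067])):
    q=proj(b,p)[0];print(n,q.round(1),'crop',((q-[265,155])*10).round())
```

```text
tip [293.7 176.2] crop [287. 212.]
eye if held [294.3 173.8] crop [293. 188.]
eye if seated r19 [296.9 171.4] crop [319. 164.]
eye r25 [295.8 172.5] crop [308. 175.]
```

Call:
{"method": "step_arm", "body": {
  "increments": [
    {"grip": 0,"delta_pos": [-0.0006,-0.0008,0.0003],"twist": 0},
    {"grip": 0,"delta_pos": [-0.0006,-0.0008,0],"twist": 0},
    {"grip": 0,"delta_pos": [-0.0006,-0.0008,0],"twist": 0},
    {"grip": 0,"delta_pos": [-0.0006,-0.0008,0],"twist": 0},
    {"grip": 0,"delta_pos": [-0.0006,-0.0008,0],"twist": 0},
    {"grip": 0,"delta_pos": [-0.0006,-0.0008,0],"twist": 0},
    {"grip": 0,"delta_pos": [0,0,0],"twist": 0},
    {"grip": 0,"delta_pos": [0,0,0],"twist": 0}
  ],
  "force": 110
}}

```text
clock: 22.98
position: [0.5403, 0.0588, 0.0818]
ee_rot: [-0.321, -0.63, -0.321, 0.63]
contact_force: [0.4, 0.2, -1.3]
width: 0.0158
```

```bash
python3 st.py
```

```text
clk 22.9833 tip [0.6019 0.1438 0.0606] tcp [0.5403 0.0588 0.0818] psi 54.0 r 0.0404 phi 235.4 F [ 0.4  0.2 -1.3] in 0.3 tan 0.2 0.015808869465799406
```

Call:
{"method": "step_arm", "body": {
  "increments": [
    {"grip": 0,"delta_pos": [-0.0006,-0.0008,0],"twist": 0},
    {"grip": 0,"delta_pos": [-0.0006,-0.0008,0],"twist": 0},
    {"grip": 0,"delta_pos": [-0.0006,-0.0008,0],"twist": 0},
    {"grip": 0,"delta_pos": [-0.0006,-0.0008,0],"twist": 0},
    {"grip": 0,"delta_pos": [-0.0006,-0.0008,0],"twist": 0},
    {"grip": 0,"delta_pos": [-0.0006,-0.0008,0],"twist": 0},
    {"grip": 0,"delta_pos": [-0.0006,-0.0008,0],"twist": 0},
    {"grip": 0,"delta_pos": [-0.0006,-0.0008,0],"twist": 0},
    {"grip": 0,"delta_pos": [0,0,0],"twist": 0},
    {"grip": 0,"delta_pos": [0,0,0],"twist": 0}
  ],
  "force": 110
}}

```text
clock: 23.82
position: [0.5356, 0.0525, 0.0818]
ee_rot: [-0.321, -0.63, -0.321, 0.63]
contact_force: [0.2, 0.5, -1.5]
width: 0.0161
```

```bash
python3 st.py
python3 - <<'E'
from h import *
b=shot('side','side6.png');t=tipnow()[0]
u=np.array([-.566,-.824,0])
for n,p in(('tip',t),('eye held',np.r_[t[:2],.067]-.0028*u),('eye seated',np.array([.6248,.177,.067])+.019*u),('ring c held',np.r_[t[:2],.067]-.022*u)): print(n,((proj(b,p)[0]-[265,155])*10).round())
cv2.imwrite('pics/c6.png',cv2.resize(cv2.imread('pics/side6.png')[155:195,265:335],(700,400),interpolation=cv2.INTER_CUBIC))
E
```

```text
clk 23.8167 tip [0.5973 0.1375 0.0607] tcp [0.5356 0.0525 0.0818] psi 54.0 r 0.0482 phi 235.2 F [ 0.2  0.5 -1.5] in 0.6 tan -0.1 0.016129911393228436
tip [261. 237.]
eye held [267. 212.]
eye seated [318. 164.]
ring c held [304. 177.]
```

View pics/c6.png

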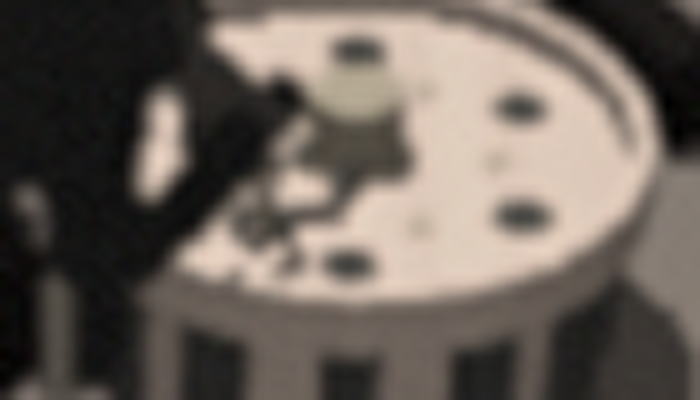

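The clip follows the hook: eye at crop (262,215), with the ring open at (300,190) and already off the core. I'll pull about 11 mm further so it drops clear.

Call:
{"method": "step_arm", "body": {
  "increments": [
    {"grip": 0,"delta_pos": [-0.0006,-0.0008,0],"twist": 0},
    {"grip": 0,"delta_pos": [-0.0006,-0.0008,0],"twist": 0},
    {"grip": 0,"delta_pos": [-0.0006,-0.0008,0],"twist": 0},
    {"grip": 0,"delta_pos": [-0.0006,-0.0008,0],"twist": 0},
    {"grip": 0,"delta_pos": [-0.0006,-0.0008,0],"twist": 0},
    {"grip": 0,"delta_pos": [-0.0006,-0.0008,0],"twist": 0},
    {"grip": 0,"delta_pos": [-0.0006,-0.0008,0],"twist": 0},
    {"grip": 0,"delta_pos": [-0.0006,-0.0008,0],"twist": 0},
    {"grip": 0,"delta_pos": [-0.0006,-0.0008,0],"twist": 0},
    {"grip": 0,"delta_pos": [-0.0006,-0.0008,0],"twist": 0}
  ],
  "force": 110
}}

```text
clock: 24.7
position: [0.5296, 0.0445, 0.0818]
ee_rot: [0.321, 0.63, 0.321, -0.63]
contact_force: [-0.3, -0.2, -0.4]
width: 0.0159
```

Call:
{"method": "step_arm", "body": {
  "increments": [
    {"grip": 0,"delta_pos": [-0.0006,-0.0008,0],"twist": 0},
    {"grip": 0,"delta_pos": [0,0,0],"twist": 0},
    {"grip": 0,"delta_pos": [0,0,0],"twist": 0},
    {"grip": 0,"delta_pos": [0,0,0],"twist": 0}
  ],
  "force": 110
}}

```text
clock: 25.03
position: [0.529, 0.0437, 0.0818]
ee_rot: [-0.321, -0.63, -0.321, 0.63]
contact_force: [-0.0, 0.4, -2.0]
width: 0.0158
```

```bash
python3 st.py
```

```text
clk 25.0333 tip [0.5907 0.1287 0.0607] tcp [0.529  0.0437 0.0818] psi 54.0 r 0.0591 phi 234.8 F [-0.   0.4 -2. ] in 0.3 tan -0.3 0.01583356306151983
```

Call:
{"method": "step_arm", "body": {
  "increments": [
    {"grip": 0,"delta_pos": [0.0006,0.0008,0],"twist": 0},
    {"grip": 0,"delta_pos": [0.0006,0.0008,0],"twist": 0},
    {"grip": 0,"delta_pos": [0.0005,0.0007,0],"twist": 0},
    {"grip": 0,"delta_pos": [0,0,0],"twist": 0},
    {"grip": 0,"delta_pos": [0,0,0.001],"twist": 0},
    {"grip": 0,"delta_pos": [0,0,0.003],"twist": 0},
    {"grip": 0,"delta_pos": [0,0,0.004],"twist": 0},
    {"grip": 0,"delta_pos": [0,0,0.006],"twist": 0},
    {"grip": 0,"delta_pos": [0,0,0.01],"twist": 0}
  ],
  "force": 110
}}

```text
clock: 25.78
position: [0.5302, 0.0461, 0.106]
ee_rot: [-0.321, -0.629, -0.321, 0.63]
contact_force: [-0.0, 0.4, -0.9]
width: 0.0164
```

Call:
{"method": "step_arm", "body": {
  "increments": [
    {"grip": 0,"delta_pos": [0,0,0.015],"twist": 0},
    {"grip": 0,"delta_pos": [0,0,0.02],"twist": 0},
    {"grip": 0,"delta_pos": [0,0,0.02],"twist": 0},
    {"grip": 0,"delta_pos": [0,0,0],"twist": 0},
    {"grip": 0,"delta_pos": [0,0,0],"twist": 0}
  ],
  "force": 110
}}

```text
clock: 26.2
position: [0.5318, 0.046, 0.1626]
ee_rot: [0.322, 0.631, 0.321, -0.629]
contact_force: [-0.5, 0.0, -2.1]
width: 0.0165
```

```bash
python3 st.py
```

```text
clk 26.2 tip [0.5936 0.131  0.1417] tcp [0.5318 0.046  0.1626] psi 54.0 r 0.0556 phi 235.8 F [-0.5  0.  -2.1] in -0.2 tan -0.4 0.01652810010264398
```

Call:
{"method": "step_arm", "body": {
  "increments": [
    {"grip": 0,"delta_pos": [0.0056,-0.0093,0],"twist": -3.1},
    {"grip": 0,"delta_pos": [0.0056,-0.0093,0],"twist": -3.1},
    {"grip": 0,"delta_pos": [0.0056,-0.0093,0],"twist": -3.1},
    {"grip": 0,"delta_pos": [0.0056,-0.0093,0],"twist": -3.1},
    {"grip": 0,"delta_pos": [0.0056,-0.0093,0],"twist": -3.1},
    {"grip": 0,"delta_pos": [0.0056,-0.0093,0],"twist": -3.1},
    {"grip": 0,"delta_pos": [0.0056,-0.0093,0],"twist": -3.1},
    {"grip": 0,"delta_pos": [0.0056,-0.0093,0],"twist": -3.1},
    {"grip": 0,"delta_pos": [0.0056,-0.0093,0],"twist": -3.1},
    {"grip": 0,"delta_pos": [0.0056,-0.0093,0],"twist": -3.1}
  ],
  "force": 110
}}

```text
clock: 27.03
position: [0.586, -0.0472, 0.1594]
ee_rot: [-0.14, -0.692, -0.141, 0.694]
contact_force: [0.3, -0.6, -1.9]
width: 0.016
```

Call:
{"method": "step_arm", "body": {
  "increments": [
    {"grip": 0,"delta_pos": [0.0056,-0.0093,0],"twist": -3.1},
    {"grip": 0,"delta_pos": [0.0056,-0.0093,0],"twist": -3.1},
    {"grip": 0,"delta_pos": [0.0056,-0.0093,0],"twist": -3.1},
    {"grip": 0,"delta_pos": [0.0056,-0.0093,0],"twist": -3.1},
    {"grip": 0,"delta_pos": [0.0056,-0.0093,0],"twist": -3.1},
    {"grip": 0,"delta_pos": [0.0056,-0.0093,0],"twist": -3.1},
    {"grip": 0,"delta_pos": [0.0056,-0.0093,0],"twist": -3.1},
    {"grip": 0,"delta_pos": [0.005,-0.0095,0],"twist": -2.7},
    {"grip": 0,"delta_pos": [0,0,0],"twist": 0},
    {"grip": 0,"delta_pos": [0,0,0],"twist": 0}
  ],
  "force": 110
}}

```text
clock: 27.87
position: [0.6302, -0.1215, 0.1595]
ee_rot: [0.009, -0.706, 0.008, 0.708]
contact_force: [-0.2, -0.1, -1.4]
width: 0.0156
```

```bash
python3 st.py
python3 - <<'E'
from h import *
a=shot('top','top7.png');b=shot('side','side7.png')
def c(f,x,y,w,h): return cv2.resize(cv2.imread('pics/'+f)[y:y+h,x:x+w],(800,300),interpolation=cv2.INTER_CUBIC)
cv2.imwrite('pics/c7.png',np.vstack([c('top7.png',180,160,80,30) if 0 else c('top7.png',180,157,120,45),c('side7.png',265,155,160,60)]))
E
```

```text
clk 27.8667 tip [ 0.7351 -0.1239  0.1381] tcp [ 0.6302 -0.1215  0.1595] psi -1.3 r 0.3205 phi 290.1 F [-0.2 -0.1 -1.4] in 0.0 tan -0.2 0.015574872802073692
```

View pics/c7.png

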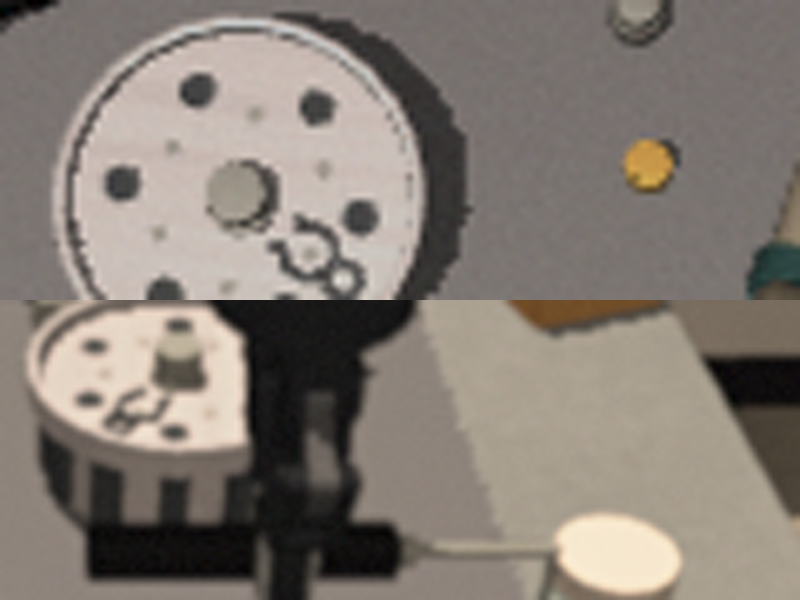

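The clip lies flat on the floor, ring at crop (310,250) and eye at (345,278), well clear of the shaft. The pick is still level in the grip. Next I'll lay it back.

Call:
{"method": "step_arm", "body": {
  "increments": [
    {"grip": 0,"delta_pos": [0,0,-0.025],"twist": 0},
    {"grip": 0,"delta_pos": [0,0,-0.025],"twist": 0},
    {"grip": 0,"delta_pos": [0,0,-0.02],"twist": 0},
    {"grip": 0,"delta_pos": [0,0,-0.015],"twist": 0},
    {"grip": 0,"delta_pos": [0,0,0],"twist": 0},
    {"grip": 0,"delta_pos": [0,0,0],"twist": 0},
    {"grip": 0,"delta_pos": [0,0,0],"twist": 0},
    {"grip": 0,"delta_pos": [0,0,0],"twist": 0}
  ],
  "force": 110
}}

```text
clock: 28.63
position: [0.632, -0.1216, 0.0774]
ee_rot: [-0.008, 0.708, -0.009, -0.706]
contact_force: [-0.6, -0.0, -0.9]
width: 0.0158
```

```bash
python3 st.py
python3 - <<'E'
from h import *
b=shot('side','side8.png')
cv2.imwrite('pics/c8.png',cv2.resize(cv2.imread('pics/side8.png')[205:295,265:385],(800,600),interpolation=cv2.INTER_CUBIC))
E
```

```text
clk 28.6333 tip [ 0.737  -0.124   0.0566] tcp [ 0.632  -0.1216  0.0774] psi -1.3 r 0.3213 phi 290.4 F [-0.6 -0.  -0.9] in 0.2 tan -0.6 0.0157926405657644
```

View pics/c8.png

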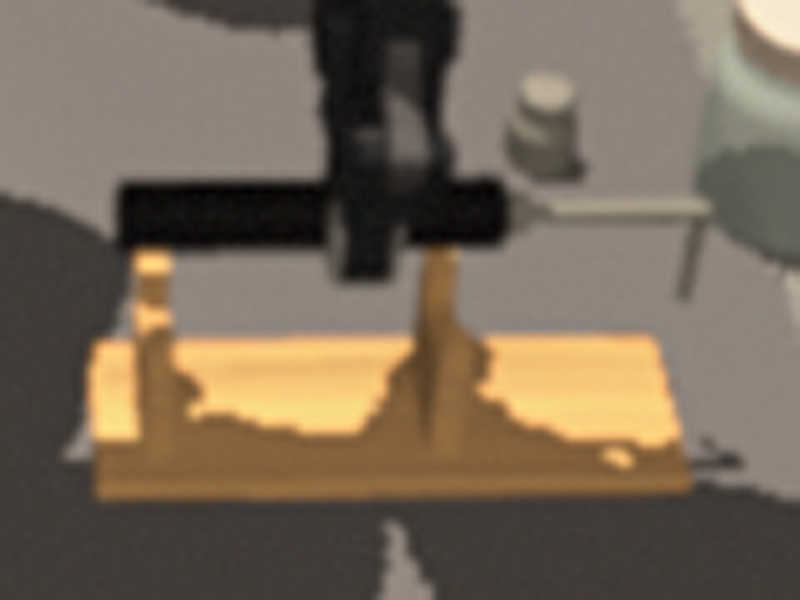

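Pick is level above both forks, lined up as before. Now lower to the seat height.

Call:
{"method": "step_arm", "body": {
  "increments": [
    {"grip": 0,"delta_pos": [0,0,-0.014],"twist": 0},
    {"grip": 0,"delta_pos": [0,0,-0.012],"twist": 0},
    {"grip": 0,"delta_pos": [0,0,-0.008],"twist": 0},
    {"grip": 0,"delta_pos": [0,0,-0.004],"twist": 0},
    {"grip": 0,"delta_pos": [0,0,-0.002],"twist": 0},
    {"grip": 0,"delta_pos": [0,0,0],"twist": 0},
    {"grip": 0,"delta_pos": [0,0,0],"twist": 0},
    {"grip": 0,"delta_pos": [0,0,0],"twist": 0},
    {"grip": 0,"delta_pos": [0,0,0],"twist": 0}
  ],
  "force": 110
}}

```text
clock: 29.43
position: [0.6313, -0.1216, 0.0361]
ee_rot: [-0.008, 0.707, -0.009, -0.707]
contact_force: [-1.2, 0.6, -1.1]
width: 0.0158
```

Call:
{"method": "step_arm", "body": {
  "increments": [
    {"grip": 0,"delta_pos": [0,0,-0.001],"twist": 0},
    {"grip": 0,"delta_pos": [0,0,-0.0005],"twist": 0},
    {"grip": 0,"delta_pos": [0,0,0],"twist": 0},
    {"grip": 0,"delta_pos": [0,0,0],"twist": 0},
    {"grip": 0,"delta_pos": [0,0,0],"twist": 0}
  ],
  "force": 110
}}

```text
clock: 29.85
position: [0.6314, -0.1217, 0.0354]
ee_rot: [-0.008, 0.708, -0.009, -0.707]
contact_force: [-1.0, -0.2, 5.6]
width: 0.0161
```

Call:
{"method": "step_arm", "body": {
  "increments": [
    {"grip": 0,"delta_pos": [0,0,0.0003],"twist": 0},
    {"grip": 0,"delta_pos": [0,0,0],"twist": 0},
    {"grip": 0.21,"delta_pos": [0,0,0],"twist": 0},
    {"grip": 0.25,"delta_pos": [0,0,0],"twist": 0},
    {"grip": 0.35,"delta_pos": [0,0,0],"twist": 0},
    {"grip": 0.6,"delta_pos": [0,0,0],"twist": 0},
    {"grip": 0.8,"delta_pos": [0,0,0],"twist": 0},
    {"grip": 0.8,"delta_pos": [0,0,0],"twist": 0}
  ],
  "force": 20
}}

```text
clock: 30.52
position: [0.6308, -0.1215, 0.0343]
ee_rot: [0.008, -0.707, 0.008, 0.707]
contact_force: [0.4, 0.6, 0.1]
width: 0.0651
```

Call:
{"method": "step_arm", "body": {
  "increments": [
    {"grip": 0.8,"delta_pos": [0,0,0],"twist": 0},
    {"grip": 0.8,"delta_pos": [0,0,0],"twist": 0},
    {"grip": 0.8,"delta_pos": [0,0,0.01],"twist": 0},
    {"grip": 0.8,"delta_pos": [0,0,0.02],"twist": 0},
    {"grip": 0.8,"delta_pos": [0,0,0.035],"twist": 0},
    {"grip": 0.8,"delta_pos": [0,0,0.035],"twist": 0},
    {"grip": 0.8,"delta_pos": [0,0,0.035],"twist": 0},
    {"grip": 0.8,"delta_pos": [-0.03,0,0.02],"twist": 0},
    {"grip": 0.8,"delta_pos": [-0.035,-0.02,0],"twist": 0},
    {"grip": 0.8,"delta_pos": [-0.035,-0.02,0],"twist": 0}
  ],
  "force": 20
}}

```text
clock: 31.35
position: [0.5314, -0.1616, 0.1925]
ee_rot: [-0.007, 0.709, -0.008, -0.705]
contact_force: [-0.7, -2.0, -0.3]
width: 0.068
```

Call:
{"method": "step_arm", "body": {
  "increments": [
    {"grip": 0.8,"delta_pos": [-0.035,-0.02,0],"twist": 0},
    {"grip": 0.8,"delta_pos": [-0.035,-0.02,0],"twist": 0},
    {"grip": 0.8,"delta_pos": [-0.035,-0.02,0],"twist": 0},
    {"grip": 0.8,"delta_pos": [-0.025,-0.02,0],"twist": 0},
    {"grip": 0.8,"delta_pos": [0,0,0],"twist": 0},
    {"grip": 0.8,"delta_pos": [0,0,0],"twist": 0},
    {"grip": 0.8,"delta_pos": [0,0,0],"twist": 0}
  ],
  "force": 20
}}

```text
clock: 31.93
position: [0.4016, -0.2416, 0.1904]
ee_rot: [-0.009, 0.708, -0.009, -0.706]
contact_force: [-0.2, -0.5, -0.2]
width: 0.0686
```

Run:
```python
from h import *
s=manip.get_state();print(s['clock'],s['position'],s['contact_force'].round(1),s['qd'].round(3))
a=shot('top','top9.png');b=shot('side','side9.png')
def c(f,x,y,w,h,W,H): return cv2.resize(cv2.imread('pics/'+f)[y:y+h,x:x+w],(W,H),interpolation=cv2.INTER_CUBIC)
cv2.imwrite('pics/c9.png',np.vstack([c('top9.png',170,140,200,85,750,319),c('side9.png',255,150,200,75,750,281)]) if 0 else np.vstack([c('top9.png',170,140,200,80,750,300),np.hstack([c('side9.png',255,140,125,100,375,300),c('side9.png',270,220,125,100,375,300)])]))
m=(a['img'].astype(int).max(2)<60);m2=np.zeros_like(m);m2[165:218,308:330]=m[165:218,308:330]
n,l,st,ce=cv2.connectedComponentsWithStats(m2.astype(np.uint8));i=1+st[1:,4].argmax();print(st[i],ce[i])
```

```text
31.9333 [ 0.40157025 -0.24164698  0.19040831] [-0.2 -0.5 -0.2] [ 0.026  0.014 -0.005 -0.001 -0.002 -0.001]
[316 172   8  41 257] [318.98054475 191.88715953]
```

View pics/c9.png

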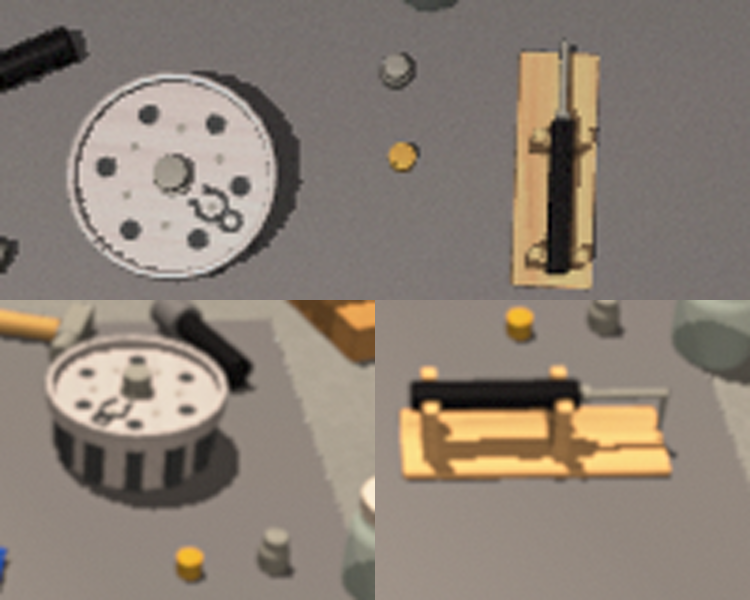

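The clip lies flat at (215,207) in the crop, clear of the shaft. The pick is back in both forks within about 1.5 mm of where it was, and the bystanders are unmoved. Handing in.

```bash
python3 -c "
from rig import manip
print(manip.sign_off())"
```

```text
the job is handed in; nothing more can be done
None
```

The clip is off the shaft and lies flat on the dish floor, and the pick is back in its rest. I handed the job in at about 32 s, with no verdict reported.

- **The job:** I hooked the eye and turned the clip about 92° anticlockwise under a pull of roughly 2–5 N. It gave at the flats somewhere above 5 N. I then drew it about 37 mm off its seat.
- **Feeling for the flats:** On the way I tested three angles with a stronger pull, about 11–12 N. The clip stood firm at each. That is below the 25 N that bends it.
- **Hook height:** During the first of those tests the computed tip height rose to about 3 mm above the floor, over the 2.5 mm needed to hold. I lowered the hook before going on, and it never slipped out.
- **Last checks:** The final pictures show the clip clear of the shaft and the pick level in both forks. The pick is within 1.5 mm of its first place, measured in one camera only. The bystanders in the final crops stand as before; the friction plate, the screwdriver and most of the hammer were outside those crops.
- **Disagreement:** The two cameras differed by 2–7 mm across the dish. I settled the last millimetres by feel on the floor and the eye.

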